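# Pack the gap behind a gearbox casting and hold the wedge tight

### The arm

A 6-joint arm with a two-finger parallel gripper is mounted at the origin on the work surface. World frame = base frame: x ahead of the robot, y to its left, z up, the work surface at z = 0. Lengths are in m, angles in degrees, forces in N, time in s.
With the tool pointing down it reaches from about 0.25 to 0.85 m from the base axis. Payload 12.5 kg.
Tool frame: the origin (TCP) lies on the centre line of the jaws, within the pads' length; the fingertips stand 11 mm ahead of it and the grasp point (between the pads) lies 8 mm behind it (ctrl.tip_reach is the distance from the TCP to the fingertips, in m); z points along the fingers, y is the direction in which the jaws open and shut (so a half turn about z gives the same grasp; the last joint's range is limited). The gripper opens to 93 mm and grips with 3 to 60 N. Pads are 15 mm wide; open, the fingers measure 128 mm over their backs; the gripper's body (75 mm by 188 mm) begins 65 mm behind the grasp point.
Start: joints at [67.403, 20.094, 94.641, -0, 65.266, -4.847], TCP at [0.168, 0.524, 0.23] pointing down, gripper open.
Joint ranges: [-157.81, 157.81], [-45, 120.19], [0.68, 151.7], [-89.99, 269.99], [4.06, 180], [-164.3, 164.3]. Speed limits (degrees/s): [127.2, 127.2, 159.86, 180, 180, 180].

### API

Orientations are given as [roll, pitch, yaw] about the fixed x, y, z axes, in that order (R = Rz(yaw) Ry(pitch) Rx(roll)).
In Python, from rig import status, eyes, job_done, ctrl gives the robot as it stands.
- The arm moves only by the tool servo_tool, never from a script. Its argument "commands" is a list of rows, each a list of 5 numbers: the finger opening in m, from 0 to 0.093, then the shift along the tool's x, y, z in m, then the turn about the tool's z in rad. In form: [[gripper, tx, ty, tz, turn], ...]. A call has exactly 5 rows; each row shifts and turns the commanded pose from where the row before left it, along the tool's axes as they then stand; what a row does not reach is not made up. A row lasts 1/8 s, in which the tool goes at most 62.5 mm and 10.7 degrees, less where a joint would pass 70% of its speed; a pose out of reach is approached as far as the arm can. A call with a gripper value outside its range is refused whole. The fingers move at their own pace and stop on an object; "force" is the grip in N (left out, the last holds). Time passes only in rows, so rows that do not move let the fingers close, or fill a call up. It gives the time, the measured TCP pose, the force and the opening at its end, in the units of the state.
- status.state(): the state, without advancing time (a new reading comes with each control period).
- eyes.get_image(name): name is "scene" or "side" or "wrist"; returns a dict with "color" (384x512x3 uint8, red, green, blue), "range_z" (384x512 float32, m along the optical axis (not along the pixel's ray), 0 where there is no reading), "fx", "fy", "cx", "cy" (pixels), "R" (3x3) and "t" (3): a world point X has camera coordinates R X + t. Camera axes: x right, y down, z forward; pixel columns grow to the right and rows downward; lengths in m; the calibration is good to about 2 mm. A picture is of the moment at which its call begins.
- job_done(): hands the job in, once; it reports no verdict.
Trained networks look in the newest picture that a camera, given by its name, has taken for a name from the list of things; names that differ only in an ending like _2 or _b are one class to them, and where a whole thing is asked for, a point or a joint stands for the part that bears it (a point fixed in the world has none). Each returns a list of dicts, best first, with "score" (0 to 1); they miss things now and then, are a little off and sometimes report something else, mostly with a low value. They report only what shows in the picture. A call takes as long as a camera call. They do not tell look-alikes from the thing itself.
- eyes.boxes_of(camera, query): "pixel" ([column, row] in pixels, amid what is visible of it).
- eyes.outline_of(camera, query): "mask" (384x512 bool, what is visible of it) and "pixel" ([column, row] in pixels, amid what is visible of it).
The state is a dict: "t": time; "q": joint angles; "qvel": joint speeds; "joint_torque": joint torques, N m; "tool_pos": TCP position; "orientation": TCP orientation; "ft_force": force on the tool from outside, world axes, zero at the start; "torque": the same for the moment, N m; "gripper_width": opening from 0.0 (shut) to 1.0 (fully open).
Only numpy, scipy, OpenCV 4.12 (cv2) and the standard library are available. Lean on these libraries where they do the work, as an engineer would, in place of code of your own. Each camera call takes 0.05 s, during which the arm holds its last target.

### The job

The gearbox casting stands off from the steel stop on its bench fixture. Take shim plates from the rack one at a time and stand them upright in the gap, flat against the stop, using just as many (one or two) as leave a space where the wedge jams before its tip touches the bottom; leave the other shims in the rack and the casting where it is. Then push the wedge in gently, thin end down and upright, its flat face against the shims and its sloping face against the casting, until you feel the whole stack is tight, and finish while still gripping the wedge and pressing it in place, disturbing nothing else on the bench.

Things in the scene. Friction and masses are not known exactly. Their poses are not given: they have to be found in the camera images.
- fixture: Grey bench fixture, base 215 x 110 x 20 mm, fixed. A dark steel stop (36 mm wide, 22 thick, 64 high) stands on it; its gap face is the plane x = 0. Origin: on the bench plane below the middle of that face. x points from the stop across the gap to the casting, z up. The gap, centred on y = 0, is 64 mm deep; its bottom is 20 mm above the origin. Position and yaw vary.
- casting: Aluminium casting on the fixture: flat upright pad facing the stop, 36 mm wide, 64 high, 30 deep; round housing 80 mm wide, 50 high behind it. Origin: bottom middle of the pad's gap face, 20 mm above the bench; axes as the fixture. Its x in the fixture's frame is the gap's width, 21 to 37 mm. Held by stiff friction (120 N).
- rack: Grey rack, 138 x 56 mm, fixed; holds three shims and the wedge upright. Floor 6 mm above the bench, ribs 30 mm wide (y), up to 41 mm above the bench. Shim slots, 12 mm wide, at x = -49, -27 and -5 mm; the wedge's flat face at about x = 11 mm, slope to +x, in a sloped cradle. Origin: on the bench plane near its middle.
- wedge: Aluminium wedge, 40 mm wide (y), 113 tall, 220 g, thin end down in the rack, leaning up to 2 degrees. Origin: bottom of the flat face (plane x = 0), mid-width; z up. The +x face slopes: thickness 3 mm at the tip, growing 0.3 mm per mm of height to 23.4 mm at 68 mm, then a straight head. Grip the head across the 40 mm width.
- wedge_tip (a point): Middle of the wedge's 3 mm thick bottom end.
- shim0: Steel shim plate 10 mm thick (x), 40 mm wide (y), 98 mm tall, 290 g, one of three alike, standing in the rack; in the gap it stands free, top 118 mm above the bench, and tips if knocked. Origin: centre of its underside, z up. Grip it across its 40 mm width near the top.
- shim1: Steel shim plate 10 mm thick (x), 40 mm wide (y), 98 mm tall, 290 g, one of three alike, standing in the rack; in the gap it stands free, top 118 mm above the bench, and tips if knocked. Origin: centre of its underside, z up. Grip it across its 40 mm width near the top.
- shim2: Steel shim plate 10 mm thick (x), 40 mm wide (y), 98 mm tall, 290 g, one of three alike, standing in the rack; in the gap it stands free, top 118 mm above the bench, and tips if knocked. Origin: centre of its underside, z up. Grip it across its 40 mm width near the top.
- bearing_ring: Bystander: loose steel bearing ring, 68 mm across, 16 mm high, lying flat. Origin: centre of underside.
- hammer: Bystander: hammer lying on the bench.
- parts_pot: Bystander: black plastic pot, 70 mm across, 50 mm high. Origin: centre of underside.
There are look-alikes about, which are no part of the job. Leave any pink or purple look-alike of the shim0 alone.

How it is judged:
By the outcome, as a careful person would: the job done as asked, in the order asked, and still so for the second after the job is handed in, while the arm keeps its last pose, push and grip.
It also fails if it takes over 72 s, if anything falls off the work surface, if the arm or the gripper's body presses on something with over 40 N, if the wrist force passes 120 N, or if a joint passes its speed limit or range.

## Working session

There is one attempt and no reset: what is moved stays moved. The work goes in short steps, Python scripts to look and compute and a tool call to move; the robot and the scene stay as the last step left them, time stands still between calls to the robot, and variables do not carry over. Pictures are saved under pics/ and viewed, and the job is handed in when it is done.

Besides the shell and the picture viewer there is one more tool, called after "Request:" by a JSON object that holds its "method" and its "body". servo_tool: Moves the arm, as the interface text tells. Its arguments: {"type":"object","properties":{"commands":{"type":"array"},"force":{"type":"number"}},"required":["commands"]}

```bash
ls; mkdir -p pics; cat > h.py <<'E'
import numpy as np, cv2
from rig import status, eyes, ctrl
def save(im,name,scale=1.5):
    c=cv2.cvtColor(im['color'],cv2.COLOR_RGB2BGR); cv2.imwrite('pics/'+name,cv2.resize(c,None,fx=scale,fy=scale,interpolation=cv2.INTER_CUBIC))
def cloud(im):
    z=im['range_z']; v,u=np.mgrid[:384,:512]
    P=np.stack([(u-im['cx'])/im['fx']*z,(v-im['cy'])/im['fy']*z,z],-1)
    W=(P-im['t'])@im['R']; W[z==0]=np.nan
    return W
E
python3 - <<'E'
from h import *
for n in ['scene','side','wrist']:
    im=eyes.get_image(n); save(im,n+'0.png'); np.savez('pics/%s0.npz'%n,**im)
    print(n,im['fx'],-im['R'].T@im['t'],im['R'][2])
    for q in ['fixture','casting','rack','wedge','shim0','bearing_ring','hammer','parts_pot']:
        W=cloud(im)
        print(q,[(round(d['score'],2),np.round(d['pixel']).tolist(), np.round(W[int(d['pixel'][1]),int(d['pixel'][0])],3).tolist()) for d in eyes.boxes_of(n,q)][:6])
print(status.state())
E
```

```text
pics
scene 373.5037732369768 [0.98927456 0.60772487 0.71040888] [-0.35491934 -0.65553844 -0.66655953]
fixture [(0.57, [357.0, 277.0], [0.583, 0.285, 0.026])]
casting [(0.97, [364.0, 272.0], [0.583, 0.299, 0.061])]
rack [(0.89, [266.0, 154.0], [0.534, -0.206, 0.021])]
wedge [(0.74, [267.0, 132.0], [0.532, -0.196, 0.106]), (0.63, [274.0, 294.0], [0.759, 0.233, 0.019]), (0.53, [357.0, 276.0], [0.58, 0.285, 0.024])]
shim0 [(0.83, [216.0, 134.0], [0.647, -0.32, 0.066]), (0.69, [252.0, 135.0], [0.555, -0.249, 0.077]), (0.62, [246.0, 131.0], [0.564, -0.271, 0.078]), (0.51, [258.0, 136.0], [0.548, -0.228, 0.079])]
bearing_ring [(0.65, [232.0, 232.0], [0.761, 0.026, 0.013])]
hammer [(0.71, [257.0, 134.0], [0.548, -0.229, 0.089]), (0.66, [274.0, 292.0], [0.759, 0.229, 0.025])]
parts_pot [(0.68, [198.0, 173.0], [0.746, -0.229, 0.018])]
side 465.8761397347055 [ 0.34534236 -0.80411883  0.68209766] [ 0.28581481  0.73178368 -0.61871038]
fixture [(0.74, [185.0, 131.0], [0.543, 0.187, 0.07])]
casting [(0.94, [188.0, 115.0], [0.566, 0.24, 0.085])]
rack [(0.97, [233.0, 280.0], [0.515, -0.254, 0.005]), 
[... 814 characters left out ...]
_ring []
hammer []
parts_pot []
{'t': 1.35, 'q': array([ 6.74021828e+01,  2.00964049e+01,  9.46405679e+01,  1.60858412e-03,
        6.52657793e+01, -4.84880874e+00]), 'qvel': array([-0.0620881 , -0.02253316, -0.04777134, -0.01569145, -0.02203046,
        0.07562061]), 'joint_torque': array([ 3.72535460e-04, -4.97250831e+01, -2.85483295e+01,  7.00042723e-02,
        2.21176597e-02, -4.98370710e-06]), 'tool_pos': array([0.16764584, 0.52381598, 0.22961001]), 'orientation': array([-1.79997381e+02, -1.68838260e-03,  1.62250318e+02]), 'ft_force': array([ 8.72279386e-03,  7.71906669e-01, -4.62519046e-04]), 'torque': array([-0.05844147, -0.00456366,  0.01377585]), 'gripper_width': 0.997214566131673}
```

View pics/scene0.png

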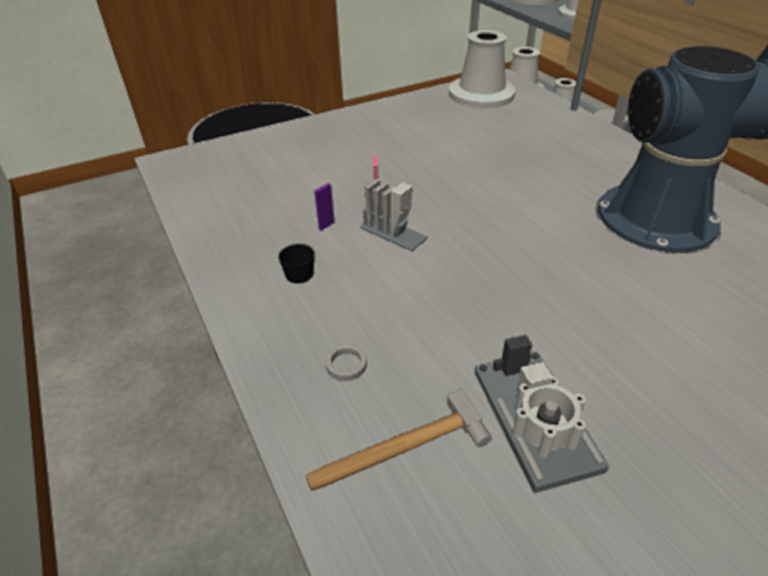

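View pics/side0.png

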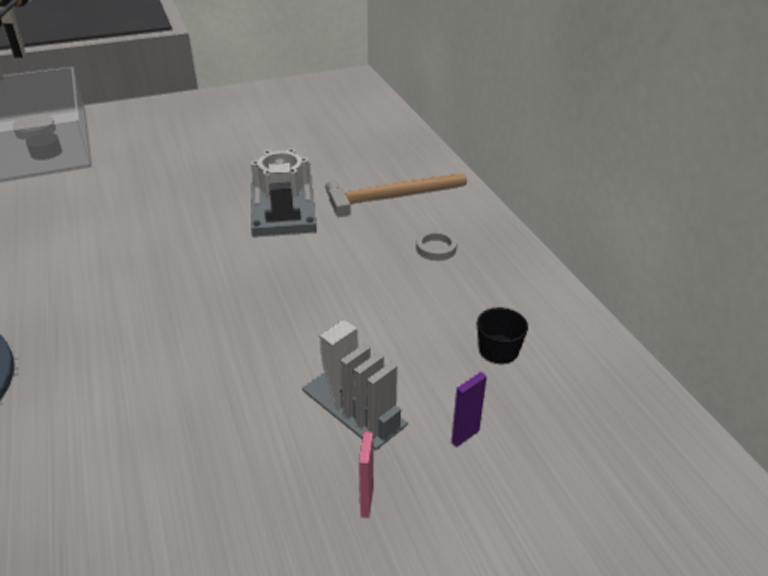

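```bash
python3 - <<'E'
from h import *
for n in ['scene','side']:
    im=dict(np.load('pics/%s0.npz'%n)); W=cloud(im)
    def sel(c,r,z0,z1):
        m=(np.hypot(W[...,0]-c[0],W[...,1]-c[1])<r)&(W[...,2]>z0)&(W[...,2]<z1); return W[m]
    # bench z offset
    b=sel((0.65,0.1),0.05,-.03,.03); print(n,'bench z',np.median(b[:,2]))
    p=sel((0.57,0.26),0.16,.012,.028); p=p[:,:2]
    # remove hammer
    r=cv2.minAreaRect((p*1000).astype(np.float32)); print('fix',len(p),r)
    t=sel((0.545,0.19),0.1,.075,.1); print('tops',len(t)); 
    t=t[(t[:,2]>.078)]
    print(cv2.minAreaRect((t[:,:2]*1000).astype(np.float32)))
    p=sel((0.53,-0.25),0.09,.003,.012)[:,:2]
    print('rack',len(p),cv2.minAreaRect((p*1000).astype(np.float32)))
    q=sel((0.53,-0.25),0.085,.09,.13); print('shimtops',len(q), cv2.minAreaRect((q[:,:2]*1000).astype(np.float32)))
im=dict(np.load('pics/side0.npz'))
c=cv2.cvtColor(im['color'],cv2.COLOR_RGB2BGR)
a=cv2.resize(c[200:350,190:340],(600,600),interpolation=cv2.INTER_CUBIC); cv2.imwrite('pics/crop_rack.png',a)
im=dict(np.load('pics/scene0.npz'))
c=cv2.cvtColor(im['color'],cv2.COLOR_RGB2BGR)
a=cv2.resize(c[210:340,300:430],(600,600),interpolation=cv2.INTER_CUBIC); cv2.imwrite('pics/crop_fix.png',a)
E
```

```text
scene bench z -0.00114257479646953
fix 2967 ((623.3860473632812, 267.2359619140625), (215.5965576171875, 217.56393432617188), 76.76685333251953)
tops 387
((559.8534545898438, 229.93048095703125), (88.4207992553711, 37.02875518798828), 76.5282211303711)
rack 269 ((539.3203735351562, -224.53155517578125), (64.44145965576172, 146.2805633544922), 41.22509002685547)
shimtops 323 ((533.9189453125, -243.2708740234375), (42.605735778808594, 92.99346160888672), 24.137584686279297)
side bench z -0.0005759030145323328
fix 1184 ((589.0767822265625, 261.2137451171875), (235.09263610839844, 194.1145782470703), 20.94657325744629)
tops 224
((556.5036010742188, 227.99620056152344), (92.6624984741211, 35.07114791870117), 76.38928985595703)
rack 584 ((508.63616943359375, -255.92666625976562), (114.62642669677734, 156.2340087890625), 41.37466049194336)
shimtops 1082 ((530.7507934570312, -244.74533081054688), (42.48518371582031, 93.70475006103516), 24.81606101989746)
```

View pics/crop_rack.png

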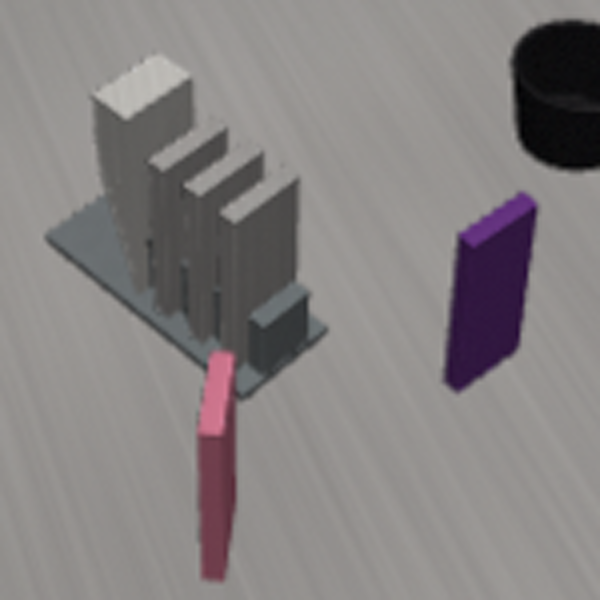

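View pics/crop_fix.png

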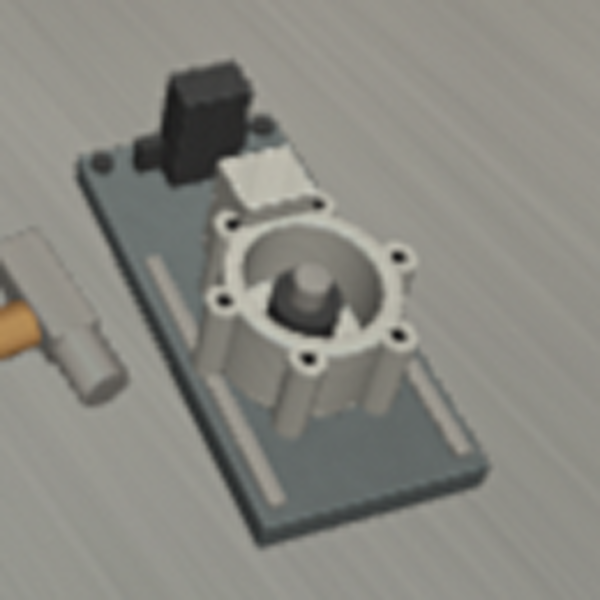

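```bash
cat >> h.py <<'E'
def plan(x,y,z,yaw,n,g=0.093):
    s=status.state(); p=np.array(s['tool_pos']); w=s['orientation'][2]
    d=(np.array([x,y,z])-p)/n; dy=((yaw-w+180)%360-180); 
    print('t',round(s['t'],2),'at',p.round(4),np.round(s['orientation'],2),'d',(d*n).round(4),'dyaw',round(dy,2))
    for i in range(n):
        a=np.radians(w+dy*i/n)
        print([g,round(float(d[0]*np.cos(a)+d[1]*np.sin(a)),4),round(float(d[0]*np.sin(a)-d[1]*np.cos(a)),4),round(float(-d[2]),4),round(float(-np.radians(dy)/n),4)])
E
python3 -c "
from h import *
plan(.557,.225,.23,76.5,10)"
```

```text
t 1.35 at [0.1676 0.5238 0.2296] [-180.     -0.    162.25] d [ 0.3894 -0.2988  0.0004] dyaw -85.75
[0.093, -0.0462, -0.0166, -0.0, 0.1497]
[0.093, -0.0481, -0.0095, -0.0, 0.1497]
[0.093, -0.049, -0.0022, -0.0, 0.1497]
[0.093, -0.0488, 0.0051, -0.0, 0.1497]
[0.093, -0.0475, 0.0123, -0.0, 0.1497]
[0.093, -0.0451, 0.0193, -0.0, 0.1497]
[0.093, -0.0418, 0.0258, -0.0, 0.1497]
[0.093, -0.0374, 0.0317, -0.0, 0.1497]
[0.093, -0.0323, 0.037, -0.0, 0.1497]
[0.093, -0.0264, 0.0414, -0.0, 0.1497]
```

Request:
{"method": "servo_tool", "body": {"commands": [[0.093,-0.046,-0.017,0,0.15],[0.093,-0.048,-0.0095,0,0.15],[0.093,-0.049,-0.002,0,0.15],[0.093,-0.049,0.005,0,0.15],[0.093,-0.0475,0.012,0,0.15]]}}

```text
t: 1.98
tool_pos: [0.3629, 0.3728, 0.2298]
orientation: [180.0, -0.0, 119.0]
ft_force: [-0.1, 1.3, 0.1]
gripper_width: 1.0
```

Request:
{"method": "servo_tool", "body": {"commands": [[0.093,-0.045,0.019,0,0.15],[0.093,-0.042,0.026,0,0.15],[0.093,-0.037,0.032,0,0.15],[0.093,-0.032,0.037,0,0.15],[0.093,-0.026,0.041,0,0.15]]}}

```text
t: 2.6
tool_pos: [0.5571, 0.2239, 0.2297]
orientation: [180.0, -0.0, 76.0]
ft_force: [1.0, 0.7, 0.9]
gripper_width: 1.004
```

```bash
python3 - <<'E'
from h import *
s=status.state(); print(s['t'],s['tool_pos'],s['orientation'],s['q'].round(1))
im=eyes.get_image('wrist'); save(im,'w1.png'); np.savez('pics/w1.npz',**im)
W=cloud(im)
m=(W[...,2]>.079)&(W[...,2]<.09); p=W[m]; print(len(p),cv2.minAreaRect((p[:,:2]*1000).astype(np.float32)))
print(np.percentile(p[:,2],[5,50,95]))
E
```

```text
2.6 [0.55708651 0.22388958 0.22968555] [ 1.79994754e+02 -6.83986042e-03  7.60155133e+01] [17.5 25.3 86.8  0.  67.8 31.4]
1426 ((559.032470703125, 229.6995849609375), (86.75221252441406, 35.722900390625), 76.53179168701172)
[0.0825356  0.08390004 0.08510884]
```

View pics/w1.png

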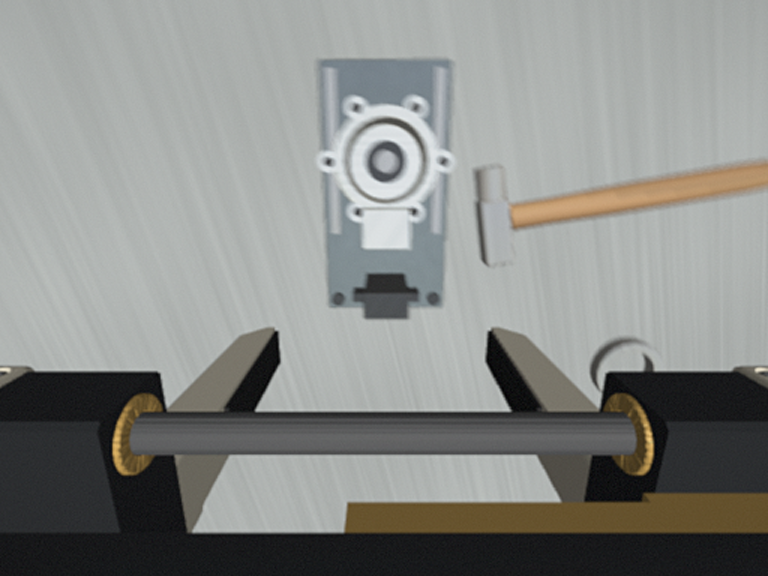

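```bash
cat >> h.py <<'E'
def topedges(W,yaw,zlo,zhi,c,r=0.09,half=0.012):
    """runs along yaw axis of surfaces in z band; per-pixel"""
    m=(W[...,2]>zlo)&(W[...,2]<zhi)&(np.hypot(W[...,0]-c[0],W[...,1]-c[1])<r)
    p=W[m]; a=np.radians(yaw); ex=np.array([np.cos(a),np.sin(a)]); ey=np.array([-ex[1],ex[0]])
    u=(p[:,:2]-c)@ex; v=(p[:,:2]-c)@ey
    return p,u,v
E
python3 - <<'E'
from h import *
c=np.array([.557,.225])
for f in ['w1','scene0','side0']:
    W=cloud(dict(np.load('pics/%s.npz'%f)))
    p,u,v=topedges(W,76.5,.0805,.088,c)
    o=np.sort(u); gaps=np.diff(o); i=np.argmax(gaps)
    print(f,len(u),'gap %.1f'%(gaps[i]*1e3),(o[[0,i,i+1,-1]]*1e3).round(1),'v',np.percentile(v,[1,99])*1e3, [ (np.percentile(v[k],[2,98])*1e3).round(1) for k in (u<=o[i],u>o[i])])
    rects=[cv2.minAreaRect((p[k][:,:2]*1000).astype(np.float32)) for k in (u<=o[i],u>o[i])]; print(rects)
E
```

```text
w1 1410 gap 34.8 [-38.3 -16.   18.8  48.4] v [-18.56214876  16.71159632] [array([-18.6,  15.9]), array([-18.2,  16.4])]
[((551.4927368164062, 198.38720703125), (22.236236572265625, 35.621681213378906), 76.74859619140625), ((565.542724609375, 257.5123291015625), (29.544626235961914, 35.330345153808594), 76.28559112548828)]
scene0 317 gap 32.9 [-38.7 -14.8  18.2  49. ] v [-19.60501338  15.93502487] [array([-19. ,  14.8]), array([-19.4,  15.6])]
[((552.7820434570312, 198.5625457763672), (23.6656494140625, 36.193519592285156), 75.30885314941406), ((566.4977416992188, 257.1640319824219), (30.80650520324707, 36.82177734375), 77.67681884765625)]
side0 170 gap 29.0 [-43.1 -16.6  12.4  49.1] v [-16.08756488  18.65261305] [array([-16.1,  18.7]), array([-15.4,  18.2])]
[((548.7213134765625, 195.9659423828125), (26.513263702392578, 34.73855972290039), 75.22219848632812), ((562.820068359375, 255.32847595214844), (36.72848892211914, 33.69833755493164), 75.64566040039062)]
```

```bash
python3 -c "
from h import *
plan(.532,-.244,.23,114.3,10)"
```

```text
t 2.65 at [0.5607 0.2206 0.2295] [1.7988e+02 2.0000e-02 7.5440e+01] d [-0.0287 -0.4646  0.0005] dyaw 38.86
[0.093, -0.0457, 0.0089, -0.0, -0.0678]
[0.093, -0.0462, 0.0058, -0.0, -0.0678]
[0.093, -0.0465, 0.0026, -0.0, -0.0678]
[0.093, -0.0465, -0.0005, -0.0, -0.0678]
[0.093, -0.0464, -0.0037, -0.0, -0.0678]
[0.093, -0.046, -0.0068, -0.0, -0.0678]
[0.093, -0.0455, -0.0099, -0.0, -0.0678]
[0.093, -0.0447, -0.013, -0.0, -0.0678]
[0.093, -0.0437, -0.016, -0.0, -0.0678]
[0.093, -0.0425, -0.0189, -0.0, -0.0678]
```

Request:
{"method": "servo_tool", "body": {"commands": [[0.093,-0.046,0.009,0,-0.068],[0.093,-0.046,0.006,0,-0.068],[0.093,-0.0465,0.0025,0,-0.068],[0.093,-0.0465,-0.0005,0,-0.068],[0.093,-0.0465,-0.0035,0,-0.068]]}}

```text
t: 3.28
tool_pos: [0.5452, -0.0091, 0.2297]
orientation: [180.0, 0.0, 95.9]
ft_force: [-0.0, -0.5, 0.5]
gripper_width: 0.999
```

Request:
{"method": "servo_tool", "body": {"commands": [[0.093,-0.046,-0.007,0,-0.068],[0.093,-0.0455,-0.01,0,-0.068],[0.093,-0.0445,-0.013,0,-0.068],[0.093,-0.0435,-0.016,0,-0.068],[0.093,-0.0425,-0.019,0,-0.068]]}}

```text
t: 3.9
tool_pos: [0.5341, -0.2413, 0.2297]
orientation: [180.0, 0.0, 115.4]
ft_force: [-0.2, 0.7, -0.9]
gripper_width: 1.0
```

Request:
{"method": "servo_tool", "body": {"commands": [[0.093,0,0,0,0],[0.093,0,0,0,0],[0.093,0,0,0,0],[0.093,0,0,0,0],[0.093,0,0,0,0]]}}

```text
t: 4.53
tool_pos: [0.5344, -0.2393, 0.2297]
orientation: [180.0, 0.0, 115.3]
ft_force: [-0.3, 0.2, 0.7]
gripper_width: 1.003
```

```bash
python3 - <<'E'
from h import *
s=status.state(); print(s['t'],s['tool_pos'],s['orientation'],s['q'].round(1),s['ft_force'])
im=eyes.get_image('wrist'); save(im,'w2.png'); np.savez('pics/w2.npz',**im)
W=cloud(im)
c=np.array([.532,-.244])
for f,z0,z1 in [('w2',.095,.113),('w2',.114,.13),('side0',.095,.113),('side0',.114,.13)]:
    W=cloud(dict(np.load('pics/%s.npz'%f)))
    p,u,v=topedges(W,114.3,z0,z1,c,.075)
    o=np.argsort(u); k=np.split(o,np.where(np.diff(u[o])>.004)[0]+1)
    for j in k:
        if len(j)>20: print(f,len(j),'u',(np.percentile(u[j],[1,99])*1e3).round(1),'v',(np.percentile(v[j],[1,99])*1e3).round(1),'z',np.median(p[j,2]).round(4),[np.round(t,1) for t in cv2.minAreaRect((p[j][:,:2]*1000).astype(np.float32))])
E
```

```text
4.525 [ 0.53443542 -0.23931672  0.22971805] [1.79995421e+02 3.23142441e-03 1.15298933e+02] [-28.7  23.8  89.2   0.   67.  -54. ] [-0.33804179  0.17094448  0.68497333]
w2 371 u [-45.7 -35.7] v [-19.4  19.2] z 0.1037 [array([ 548.6, -281.1]), array([39.2, 10.2]), np.float64(23.8)]
w2 388 u [-23.4 -13.7] v [-19.8  19.1] z 0.1037 [array([ 539.9, -260.9]), array([39.6, 10.5]), np.float64(23.4)]
w2 383 u [-2.   8.2] v [-19.1  20.1] z 0.1038 [array([ 530.3, -241.5]), array([39.6, 10.8]), np.float64(23.3)]
w2 75 u [43.8 44.4] v [-19.5  18.3] z 0.1037 [array([ 514.3, -203.5]), array([38.9,  0.5]), np.float64(24.0)]
w2 926 u [21.3 44.4] v [-19.8  18.7] z 0.1188 [array([ 519.3, -213.7]), array([39.2, 23.5]), np.float64(24.5)]
side0 163 u [-46.5 -35.4] v [-17.2  21.9] z 0.103 [array([ 547.2, -282.2]), array([40.9, 11.4]), np.float64(23.5)]
side0 158 u [-24.5 -13.4] v [-18.1  22.1] z 0.1031 [array([ 538.1, -262. ]), array([40.7, 11.1]), np.float64(24.2)]
side0 153 u [-2.2  9.7] v [-17.5  22.6] z 0.1027 [array([ 528.2, -241.5]), array([40.3, 12.6]), np.float64(25.2)]
side0 187 u [19.8 44. ] v [-17.3  22.3] z 0.1042 [array([ 515.9, -223.8]), array([22.2, 45.1]), np.float64(84.2)]
side0 234 u [20.6 44.7] v [-18.6  22. ] z 0.1185 [array([ 516.9, -214.8]), array([42.5, 25.9]), np.float64(27.7)]
```

View pics/w2.png

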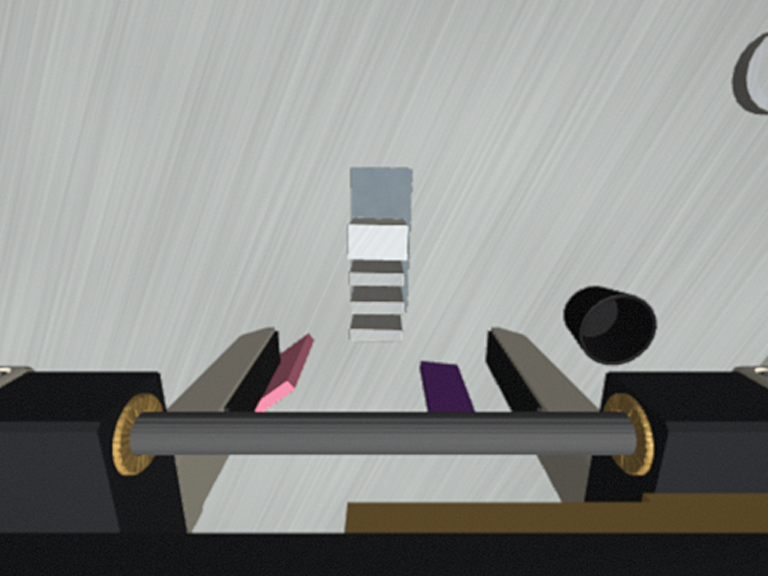

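```bash
python3 -c "
from h import *
plan(.5484,-.2813,.13,114.2,5,.07)
plan(.5484,-.2813,.087,114.2,8,.07)"
```

```text
t 4.58 at [ 0.5344 -0.2394  0.2297] [180.     0.   115.29] d [ 0.014  -0.0419 -0.0997] dyaw -1.09
[0.07, -0.0088, -0.001, 0.0199, 0.0038]
[0.07, -0.0088, -0.001, 0.0199, 0.0038]
[0.07, -0.0088, -0.001, 0.0199, 0.0038]
[0.07, -0.0088, -0.0009, 0.0199, 0.0038]
[0.07, -0.0088, -0.0009, 0.0199, 0.0038]
t 4.58 at [ 0.5344 -0.2394  0.2297] [180.     0.   115.29] d [ 0.014  -0.0419 -0.1427] dyaw -1.09
[0.07, -0.0055, -0.0007, 0.0178, 0.0024]
[0.07, -0.0055, -0.0006, 0.0178, 0.0024]
[0.07, -0.0055, -0.0006, 0.0178, 0.0024]
[0.07, -0.0055, -0.0006, 0.0178, 0.0024]
[0.07, -0.0055, -0.0006, 0.0178, 0.0024]
[0.07, -0.0055, -0.0006, 0.0178, 0.0024]
[0.07, -0.0055, -0.0006, 0.0178, 0.0024]
[0.07, -0.0055, -0.0006, 0.0178, 0.0024]
```

Request:
{"method": "servo_tool", "body": {"commands": [[0.075,-0.011,-0.001,0.025,0.005],[0.075,-0.011,-0.001,0.025,0.005],[0.075,-0.011,-0.001,0.025,0.005],[0.075,-0.011,-0.001,0.025,0.004],[0.075,0,-0.001,0,0]]}}

```text
t: 5.2
tool_pos: [0.5475, -0.2816, 0.128]
orientation: [-179.9, -0.1, 114.2]
ft_force: [-0.2, 0.1, 0.4]
gripper_width: 0.809
```

```bash
python3 - <<'E'
from h import *
plan(.5484,-.2813,.087,114.2,1,.075)
im=eyes.get_image('wrist'); save(im,'w3.png')
E
```

```text
t 5.2 at [ 0.5475 -0.2816  0.128 ] [-1.7990e+02 -1.5000e-01  1.1415e+02] d [ 0.0009  0.0003 -0.041 ] dyaw 0.05
[0.075, -0.0001, 0.0009, 0.041, -0.0008]
```

View pics/w3.png

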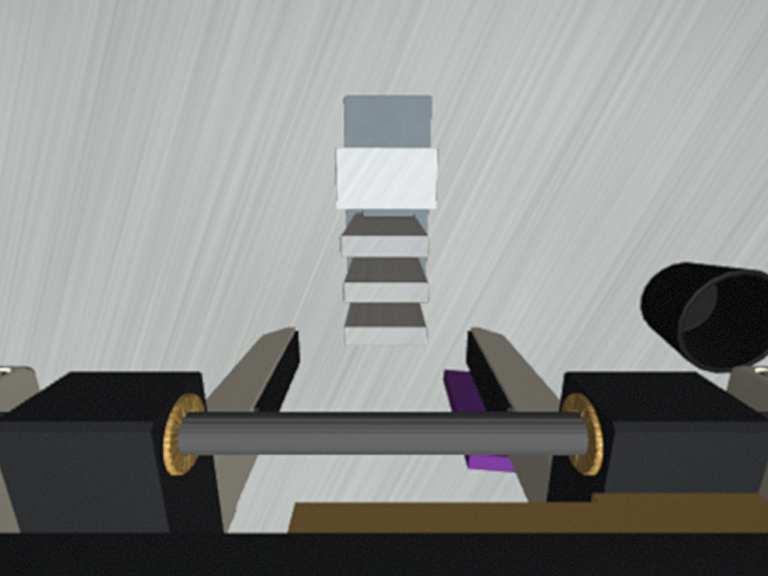

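Request:
{"method": "servo_tool", "body": {"commands": [[0.075,0,0,0.011,0],[0.075,0,0.0005,0.011,0],[0.075,0,0,0.01,0],[0.075,0,0,0.009,0],[0.075,0,0,0,0]]}}

```text
t: 5.88
tool_pos: [0.5484, -0.2814, 0.0878]
orientation: [-180.0, -0.1, 114.2]
ft_force: [-0.5, -0.9, 0.8]
gripper_width: 0.809
```

Request:
{"method": "servo_tool", "body": {"commands": [[0.03,0,0,0,0],[0.03,0,0,0,0],[0.03,0,0,0,0],[0.03,0,0,0,0],[0.03,0,0,0,0]], "force": 30}}

```text
t: 6.5
tool_pos: [0.5488, -0.2816, 0.0888]
orientation: [180.0, 0.0, 114.2]
ft_force: [-0.3, -0.1, 1.4]
gripper_width: 0.425
```

```bash
python3 - <<'E'
from h import *
plan(.5484,-.2813,.087,114.2,1,.075)
print(status.state()['ft_force'],status.state()['gripper_width'])
im=eyes.get_image('wrist'); save(im,'w4.png')
E
```

```text
t 6.5 at [ 0.5488 -0.2816  0.0888] [1.7999e+02 1.0000e-02 1.1418e+02] d [-0.0004  0.0003 -0.0018] dyaw 0.02
[0.075, 0.0005, -0.0002, 0.0018, -0.0003]
[-0.3385818  -0.14671465  1.36178572] 0.4252748194364412
```

View pics/w4.png

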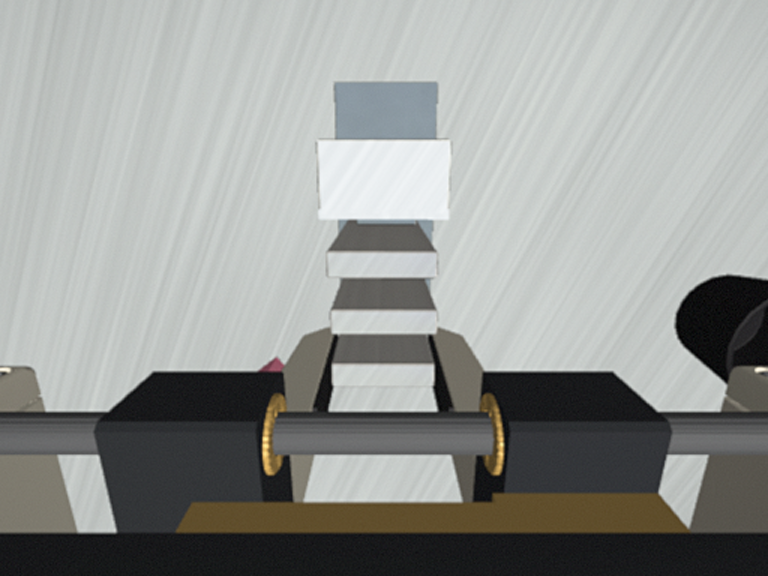

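Request:
{"method": "servo_tool", "body": {"commands": [[0.03,0,0,-0.01,0],[0.03,0,0,-0.025,0],[0.03,0,0,-0.035,0],[0.03,0,0,-0.04,0],[0.03,0,0,-0.03,0]]}}

```text
t: 7.18
tool_pos: [0.5488, -0.2816, 0.2308]
orientation: [180.0, 0.1, 114.2]
ft_force: [-0.1, 0.4, -2.7]
gripper_width: 0.426
```

```bash
python3 - <<'E'
from h import *
plan(.557,.225,.225,76.6,12,.03)
print(status.state()['ft_force'],status.state()['gripper_width'])
E
```

```text
t 7.17 at [ 0.5488 -0.2816  0.2308] [1.7996e+02 6.0000e-02 1.1418e+02] d [ 0.0082  0.5066 -0.0058] dyaw -37.58
[0.03, 0.0382, 0.0179, 0.0005, 0.0547]
[0.03, 0.0392, 0.0158, 0.0005, 0.0547]
[0.03, 0.04, 0.0136, 0.0005, 0.0547]
[0.03, 0.0406, 0.0114, 0.0005, 0.0547]
[0.03, 0.0412, 0.0092, 0.0005, 0.0547]
[0.03, 0.0416, 0.0069, 0.0005, 0.0547]
[0.03, 0.042, 0.0046, 0.0005, 0.0547]
[0.03, 0.0422, 0.0024, 0.0005, 0.0547]
[0.03, 0.0422, 0.0, 0.0005, 0.0547]
[0.03, 0.0422, -0.0023, 0.0005, 0.0547]
[0.03, 0.042, -0.0046, 0.0005, 0.0547]
[0.03, 0.0417, -0.0068, 0.0005, 0.0547]
[-0.07140894  0.3713336  -2.74579856] 0.42553457902663927
```

Request:
{"method": "servo_tool", "body": {"commands": [[0.03,0.038,0.018,0,0.055],[0.03,0.039,0.016,0,0.055],[0.03,0.04,0.0135,0,0.055],[0.03,0.0405,0.0115,0,0.055],[0.03,0.041,0.009,0,0.055]]}}

```text
t: 7.8
tool_pos: [0.5522, -0.0697, 0.2291]
orientation: [180.0, 0.0, 98.3]
ft_force: [0.5, 0.0, -3.2]
gripper_width: 0.429
```

Request:
{"method": "servo_tool", "body": {"commands": [[0.03,0.0415,0.007,0,0.055],[0.03,0.042,0.0045,0,0.055],[0.03,0.042,0.0025,0,0.055],[0.03,0.042,0,0,0.055],[0.03,0.042,-0.0025,0,0.055]]}}

```text
t: 8.43
tool_pos: [0.556, 0.1407, 0.2291]
orientation: [180.0, 0.0, 82.6]
ft_force: [-0.2, 0.1, -3.1]
gripper_width: 0.429
```

Request:
{"method": "servo_tool", "body": {"commands": [[0.03,0.042,-0.0045,0,0.055],[0.03,0.032,-0.007,0,0.052],[0.03,0,0,0,0],[0.03,0,0,0,0],[0.03,0,0,0,0]]}}

```text
t: 9.05
tool_pos: [0.5562, 0.2133, 0.2288]
orientation: [-180.0, 0.0, 76.5]
ft_force: [0.0, -0.3, -2.8]
gripper_width: 0.429
```

```bash
python3 - <<'E'
from h import *
s=status.state(); print(s['t'],s['tool_pos'],s['orientation'],s['ft_force'],s['gripper_width'])
im=eyes.get_image('wrist'); save(im,'w5.png'); np.savez('pics/w5.npz',**im)
W=cloud(im)
c=np.array([.557,.225])
p,u,v=topedges(W,76.6,.0805,.088,c)
o=np.argsort(u); k=np.split(o,np.where(np.diff(u[o])>.006)[0]+1)
for j in k: print(len(j),(u[j][[0,-1]]*1e3).round(1),(np.percentile(v[j],[1,99])*1e3).round(1),[np.round(t,2) for t in cv2.minAreaRect((p[j][:,:2]*1000).astype(np.float32))])
p,u,v=topedges(W,76.6,.2,.26,s['tool_pos'][:2],.03)
print('shim',np.percentile(u,[2,50,98]),np.percentile(v,[2,50,98]),np.median(p[:,2]))
E
```

```text
9.05 [0.5561561  0.21332694 0.22875451] [-1.79997068e+02  1.12592799e-02  7.64934573e+01] [ 0.03866915 -0.33903196 -2.75385927] 0.42912954332817715
242 [-24.7 -16.2] [-18.9  16.1] [array([553.62, 204.83]), array([ 8.56, 35.09]), np.float64(76.75)]
862 [18.8 48.4] [-18.3  16.3] [array([565.71, 257.48]), array([29.65, 34.87]), np.float64(76.56)]
shim [-0.0039626   0.00511057  0.00998282] [-2.69092908e-02  1.46172580e-05  2.67838792e-02] 0.24022631516493312
```

View pics/w5.png

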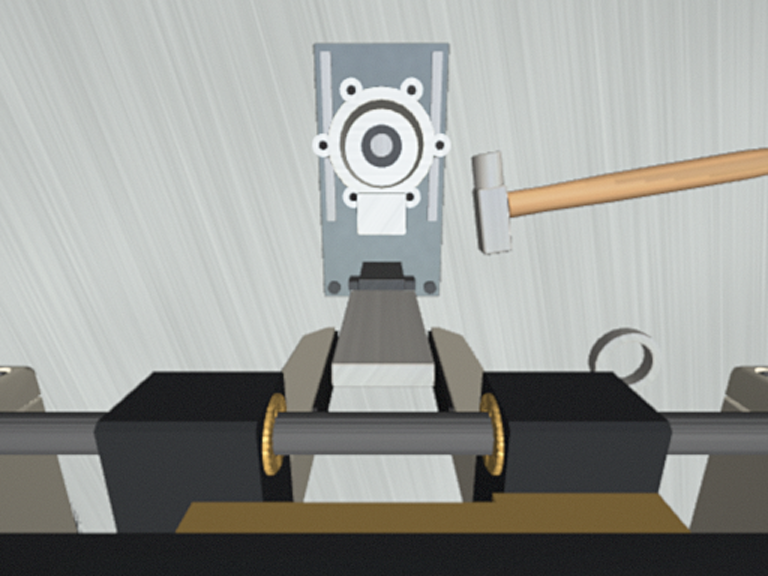

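```bash
python3 - <<'E'
from h import *
s=status.state()
W=cloud(dict(np.load('pics/w5.npz')))
p,u,v=topedges(W,76.5,.0,.26,np.array([.5562,.2133]),.04)
k=abs(v)<.012
h,e=np.histogram(p[k,2],bins=np.arange(.0,.26,.01)); print(h)
k&=p[:,2]>.236
print(k.sum(),np.percentile(u[k],[1,50,99])*1e3,np.percentile(p[k,2],[1,50,99]))
# lean: front face
k=(abs(v)<.012)&(p[:,2]>.15)&(p[:,2]<.235)
print(np.polyfit(p[k,2],u[k],1),k.sum())
plan(.5562,.2133,.2,76.6,1)
# target
a=np.radians(76.6); ex=np.array([np.cos(a),np.sin(a)]); ey=np.array([-ex[1],ex[0]])
c=np.array([.557,.225])
F=c-.0158*ex-.0012*ey; print('origin',F)
for x in (5,9,19,25): print(x,F+x*1e-3*ex)
E
```

```text
[  0 164 182  32  34  38  40  40 342   0   0   0   0   0  29  95  98 116
 137 149 183 202 244 281 723]
842 [-4.16691122  2.38865096  5.67397494] [0.23624582 0.24369191 0.24531005]
[-0.002735    0.00575249] 1349
t 9.1 at [0.5562 0.2134 0.2287] [1.800e+02 1.000e-02 7.649e+01] d [ 0.     -0.0001 -0.0287] dyaw 0.11
[0.093, -0.0001, 0.0, 0.0287, -0.002]
origin [0.55450571 0.20935204]
5 [0.55566445 0.21421592]
9 [0.55659145 0.21810703]
19 [0.55890892 0.22783479]
25 [0.56029941 0.23367144]
```

Request:
{"method": "servo_tool", "body": {"commands": [[0.03,0.0025,-0.0005,0.02,0],[0.03,0.0025,0,0.03,0],[0.03,0,0,0.025,0],[0.03,0,0,0.015,0],[0.03,0,0,0.01,0]]}}

```text
t: 9.72
tool_pos: [0.5569, 0.2189, 0.1283]
orientation: [180.0, -0.0, 76.5]
ft_force: [-0.2, -0.1, -2.3]
gripper_width: 0.428
```

Request:
{"method": "servo_tool", "body": {"commands": [[0.03,0,0,0.01,0],[0.03,0,0,0.008,0],[0.03,0,0,0.001,0],[0.03,0,0,0,0],[0.03,0,0,0,0]]}}

```text
t: 10.35
tool_pos: [0.557, 0.2193, 0.11]
orientation: [180.0, -0.0, 76.5]
ft_force: [0.6, -0.4, -3.0]
gripper_width: 0.426
```

```bash
python3 - <<'E'
from h import *
plan(.5557,.2142,.1035,76.6,1)
s=status.state(); print(s['ft_force'])
im=eyes.get_image('wrist'); save(im,'w6.png'); np.savez('pics/w6.npz',**im)
im=eyes.get_image('side'); c=cv2.cvtColor(im['color'],cv2.COLOR_RGB2BGR); cv2.imwrite('pics/s6.png',cv2.resize(c[60:180,120:280],(800,600),interpolation=cv2.INTER_CUBIC))
E
```

```text
t 10.35 at [0.557  0.2193 0.11  ] [ 1.7996e+02 -2.0000e-02  7.6540e+01] d [-0.0013 -0.0051 -0.0065] dyaw 0.06
[0.093, -0.0053, -0.0, 0.0065, -0.0011]
[ 0.64566532 -0.44505554 -3.02470769]
```

View pics/w6.png

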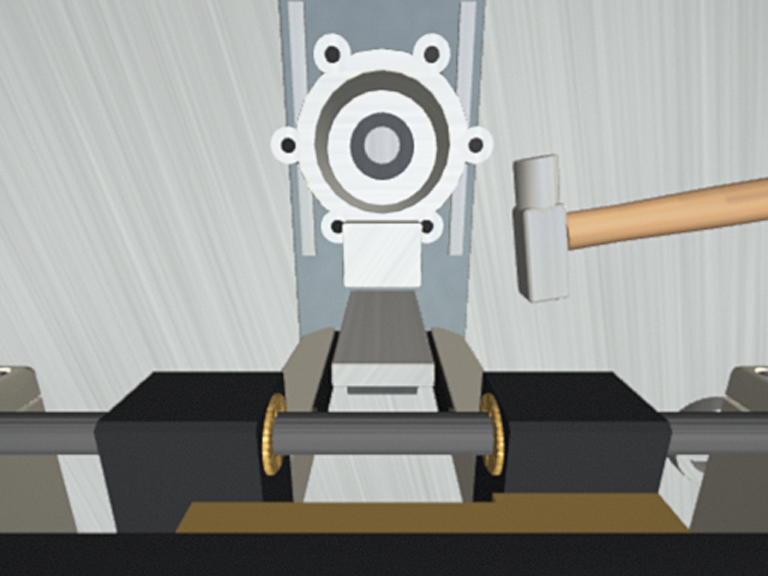

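View pics/s6.png

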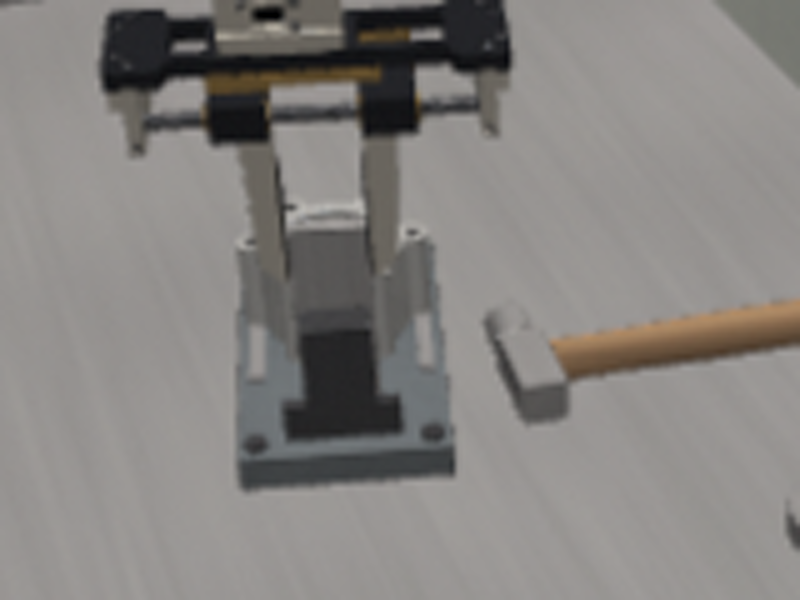

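Request:
{"method": "servo_tool", "body": {"commands": [[0.03,0,0,0.003,0],[0.03,0,0,0.002,0],[0.03,-0.0015,0,0,0],[0.03,-0.0015,0,0,0],[0.03,-0.001,0,0,0]]}}

```text
t: 11.08
tool_pos: [0.5558, 0.2152, 0.1047]
orientation: [180.0, -0.0, 76.5]
ft_force: [-0.0, 0.4, -1.9]
gripper_width: 0.426
```

Request:
{"method": "servo_tool", "body": {"commands": [[0.03,-0.0005,0,0,0],[0.03,0,0,0,0],[0.03,-0.0005,0,0,0],[0.03,0,0,0,0],[0.03,0,0,0,0]]}}

```text
t: 11.7
tool_pos: [0.5556, 0.2144, 0.1046]
orientation: [-180.0, 0.0, 76.5]
ft_force: [0.3, -0.1, -1.7]
gripper_width: 0.43
```

Request:
{"method": "servo_tool", "body": {"commands": [[0.03,-0.0005,0,0,0],[0.03,0,0,0,0],[0.03,-0.0005,0,0,0],[0.03,0,0,0,0],[0.03,0,0,0,0]]}}

```text
t: 12.32
tool_pos: [0.5554, 0.2134, 0.1047]
orientation: [180.0, -0.0, 76.5]
ft_force: [-0.1, 0.5, -2.5]
gripper_width: 0.427
```

Request:
{"method": "servo_tool", "body": {"commands": [[0.03,-0.0005,0,0,0],[0.03,-0.0005,0,0,0],[0.03,-0.0005,0,0,0],[0.03,0,0,0,0],[0.03,0,0,0,0]]}}

```text
t: 12.95
tool_pos: [0.5552, 0.2128, 0.1047]
orientation: [180.0, -0.1, 76.5]
ft_force: [0.7, 6.7, -4.9]
gripper_width: 0.427
```

Request:
{"method": "servo_tool", "body": {"commands": [[0.03,0.0003,0,0.0005,0],[0.03,0,0,0.0005,0],[0.03,0,0,0.0005,0],[0.03,0,0,0.0005,0],[0.03,0,0,0,0]]}}

```text
t: 13.58
tool_pos: [0.5556, 0.2127, 0.1031]
orientation: [179.9, -0.1, 76.5]
ft_force: [1.8, 5.6, -0.0]
gripper_width: 0.43
```

Request:
{"method": "servo_tool", "body": {"commands": [[0.03,0,0,0.0005,0],[0.03,0,0,0,0],[0.03,0,0,0,0],[0.03,0,0,0,0],[0.03,0,0,0,0]]}}

```text
t: 14.2
tool_pos: [0.5557, 0.2127, 0.1028]
orientation: [179.9, -0.1, 76.5]
ft_force: [0.1, 4.8, 2.5]
gripper_width: 0.428
```

Request:
{"method": "servo_tool", "body": {"commands": [[0.05,0,0,0,0],[0.07,0,0,0,0],[0.07,0,0,0,0],[0.07,0,0,0,0],[0.07,0,0,-0.005,0]]}}

```text
t: 14.82
tool_pos: [0.5549, 0.2122, 0.107]
orientation: [-180.0, 0.0, 76.5]
ft_force: [0.1, 0.8, 0.2]
gripper_width: 0.748
```

Request:
{"method": "servo_tool", "body": {"commands": [[0.07,0,0,-0.02,0],[0.07,0,0,-0.03,0],[0.07,0,0,-0.035,0],[0.07,0,0,-0.035,0],[0.07,0,0,0,0]]}}

```text
t: 15.45
tool_pos: [0.5561, 0.2126, 0.2301]
orientation: [179.7, -0.1, 76.5]
ft_force: [0.6, 0.1, -0.3]
gripper_width: 0.752
```

```bash
python3 - <<'E'
from h import *
plan(.5396,-.2612,.23,114.2,12,.075)
s=status.state(); print(s['ft_force'])
im=eyes.get_image('wrist'); save(im,'w7.png'); np.savez('pics/w7.npz',**im)
W=cloud(im); F=np.array([.5545,.2094])
for z0,z1 in((.113,.123),(.0805,.088)):
    p,u,v=topedges(W,76.6,z0,z1,F,.1)
    o=np.argsort(u); k=np.split(o,np.where(np.diff(u[o])>.006)[0]+1)
    for j in k:
        if len(j)>20: print(len(j),(u[j][[0,-1]]*1e3).round(1),(np.percentile(v[j],[1,99])*1e3).round(1),np.median(p[j,2]),[np.round(t,2) for t in cv2.minAreaRect((p[j][:,:2]*1000).astype(np.float32))])
E
```

```text
t 15.45 at [0.5561 0.2126 0.2301] [ 1.7975e+02 -1.4000e-01  7.6540e+01] d [-1.650e-02 -4.738e-01 -1.000e-04] dyaw 37.66
[0.075, -0.0387, 0.0079, 0.0, -0.0548]
[0.075, -0.0391, 0.0057, 0.0, -0.0548]
[0.075, -0.0393, 0.0036, 0.0, -0.0548]
[0.075, -0.0395, 0.0014, 0.0, -0.0548]
[0.075, -0.0395, -0.0008, 0.0, -0.0548]
[0.075, -0.0394, -0.0029, 0.0, -0.0548]
[0.075, -0.0392, -0.0051, 0.0, -0.0548]
[0.075, -0.0388, -0.0072, 0.0, -0.0548]
[0.075, -0.0384, -0.0093, 0.0, -0.0548]
[0.075, -0.0378, -0.0114, 0.0, -0.0548]
[0.075, -0.0371, -0.0135, 0.0, -0.0548]
[0.075, -0.0363, -0.0155, 0.0, -0.0548]
[ 0.56224591  0.0918889  -0.3339345 ]
409 [-0.9  9.7] [-19.7  18.7] 0.11778583968733737 [array([555.94, 213.55]), array([10.6 , 38.74]), np.float64(76.35)]
278 [-22.4 -11.4] [-17.6  18. ] 0.08410090528460715 [array([550.44, 193.06]), array([10.92, 35.75]), np.float64(76.21)]
65 [9.1 9.8] [-18.7  18.5] 0.08348844616321502 [array([556.94, 218.49]), array([ 0.68, 38.03]), np.float64(76.21)]
875 [35.2 64. ] [-17.7  17.9] 0.0840148088659515 [array([565.91, 257.67]), array([28.79, 36.06]), np.float64(76.49)]
```

View pics/w7.png

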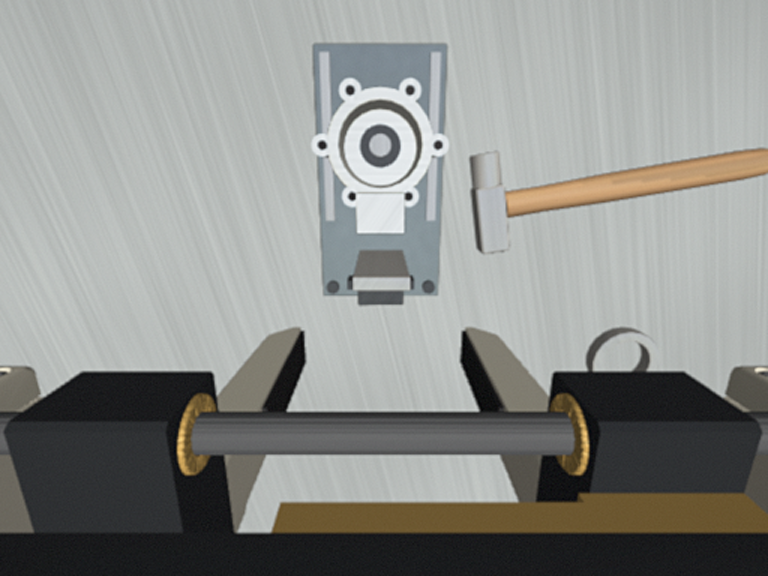

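Request:
{"method": "servo_tool", "body": {"commands": [[0.075,-0.047,0.0095,0,-0.065],[0.075,-0.047,0.006,0,-0.065],[0.075,-0.047,0.003,0,-0.065],[0.075,-0.047,0,0,-0.065],[0.075,-0.047,-0.003,0,-0.065]]}}

```text
t: 16.12
tool_pos: [0.5449, -0.0255, 0.2259]
orientation: [-179.9, -0.0, 95.3]
ft_force: [0.8, -0.4, -0.0]
gripper_width: 0.807
```

Request:
{"method": "servo_tool", "body": {"commands": [[0.075,-0.047,-0.006,0,-0.065],[0.075,-0.046,-0.009,0,-0.065],[0.075,-0.046,-0.0115,0,-0.065],[0.075,-0.045,-0.0145,0,-0.065],[0.075,-0.041,-0.0165,0,-0.068]]}}

```text
t: 16.75
tool_pos: [0.5375, -0.2585, 0.2257]
orientation: [-179.9, -0.1, 114.1]
ft_force: [0.3, -0.1, 0.0]
gripper_width: 0.806
```

```bash
python3 - <<'E'
from h import *
plan(.5381,-.2568,.13,114.2,4,.075)
E
```

```text
t 16.75 at [ 0.5375 -0.2585  0.2257] [-1.7993e+02 -1.0000e-01  1.1406e+02] d [ 0.0006  0.0017 -0.0957] dyaw 0.14
[0.075, 0.0003, 0.0003, 0.0239, -0.0006]
[0.075, 0.0003, 0.0003, 0.0239, -0.0006]
[0.075, 0.0003, 0.0003, 0.0239, -0.0006]
[0.075, 0.0003, 0.0003, 0.0239, -0.0006]
```

Request:
{"method": "servo_tool", "body": {"commands": [[0.075,0,0,0.024,0],[0.075,0,0,0.024,0],[0.075,0,0,0.024,0],[0.075,0,0,0.02,0],[0.075,0,0,0,0]]}}

```text
t: 17.38
tool_pos: [0.537, -0.2564, 0.1328]
orientation: [-179.8, -0.2, 113.9]
ft_force: [0.4, -0.0, 0.4]
gripper_width: 0.81
```

```bash
python3 - <<'E'
from h import *
plan(.5381,-.2568,.0875,114.2,1,.075)
im=eyes.get_image('wrist'); save(im,'w8.png')
W=cloud(im); s=status.state()
p,u,v=topedges(W,114.2,.095,.113,s['tool_pos'][:2],.075)
k=abs(v)<.03; u,v=u[k],v[k]
o=np.argsort(u); k=np.split(o,np.where(np.diff(u[o])>.004)[0]+1)
for j in k:
    if len(j)>20: print((np.percentile(u[j],[1,99])*1e3).round(1),(np.percentile(v[j],[1,99])*1e3).round(1))
E
```

```text
t 17.38 at [ 0.537  -0.2564  0.1328] [-179.84   -0.21  113.95] d [ 0.0011 -0.0004 -0.0453] dyaw 0.25
[0.075, -0.0008, 0.0009, 0.0453, -0.0044]
[-10.1   0. ] [-20.1  19.3]
[12.3 22. ] [-19.5  19.5]
[57.7 58.1] [-19.7  18.3]
```

View pics/w8.png

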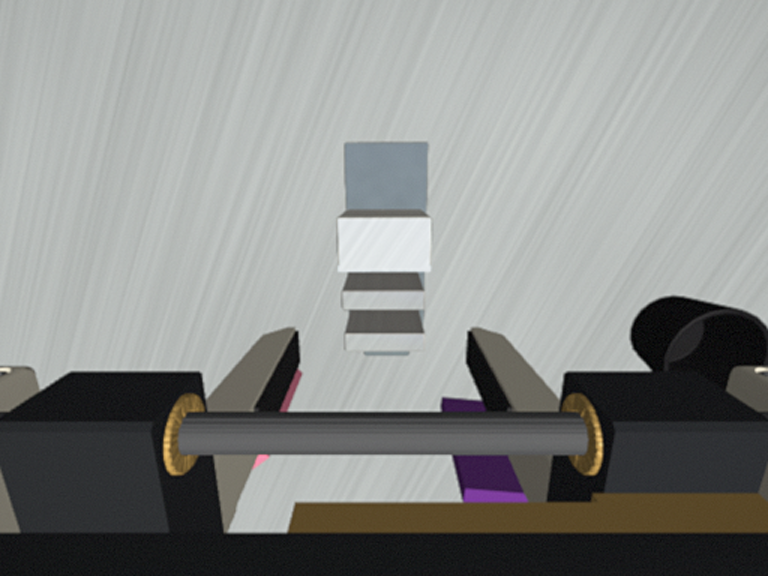

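Request:
{"method": "servo_tool", "body": {"commands": [[0.075,-0.0007,0.0008,0.012,-0.004],[0.075,0,0,0.012,0],[0.075,0,0,0.012,0],[0.075,0,0,0.009,0],[0.075,0,0,0,0]]}}

```text
t: 18.05
tool_pos: [0.5389, -0.2572, 0.0893]
orientation: [-180.0, -0.1, 114.2]
ft_force: [-0.8, 0.1, -0.7]
gripper_width: 0.807
```

Request:
{"method": "servo_tool", "body": {"commands": [[0.03,0,0,0,0],[0.03,0,0,0,0],[0.03,0,0,0,0],[0.03,0,0,0,0],[0.03,0,0,0,0]], "force": 30}}

```text
t: 18.68
tool_pos: [0.5393, -0.2575, 0.0903]
orientation: [180.0, 0.0, 114.2]
ft_force: [-0.0, -0.8, -0.1]
gripper_width: 0.426
```

Request:
{"method": "servo_tool", "body": {"commands": [[0.03,0,0,-0.01,0],[0.03,0,0,-0.025,0],[0.03,0,0,-0.035,0],[0.03,0,0,-0.04,0],[0.03,0,0,-0.03,0]]}}

```text
t: 19.3
tool_pos: [0.5393, -0.2574, 0.2323]
orientation: [180.0, 0.0, 114.2]
ft_force: [0.8, 0.2, -3.4]
gripper_width: 0.426
```

```bash
python3 - <<'E'
from h import *
a=np.radians(76.6); ex=np.array([np.cos(a),np.sin(a)]);F=np.array([.5545,.2094])
T=F+ex*.0225; print(T)
plan(*T,.228,76.6,10,.03)
E
```

```text
[0.55971433 0.23128746]
t 19.3 at [ 0.5393 -0.2574  0.2323] [1.7996e+02 5.0000e-02 1.1418e+02] d [ 0.0205  0.4887 -0.0043] dyaw -37.58
[0.03, 0.0437, 0.0219, 0.0004, 0.0656]
[0.03, 0.0451, 0.019, 0.0004, 0.0656]
[0.03, 0.0462, 0.016, 0.0004, 0.0656]
[0.03, 0.0472, 0.0129, 0.0004, 0.0656]
[0.03, 0.0479, 0.0098, 0.0004, 0.0656]
[0.03, 0.0485, 0.0066, 0.0004, 0.0656]
[0.03, 0.0488, 0.0034, 0.0004, 0.0656]
[0.03, 0.0489, 0.0002, 0.0004, 0.0656]
[0.03, 0.0488, -0.003, 0.0004, 0.0656]
[0.03, 0.0485, -0.0062, 0.0004, 0.0656]
```

Request:
{"method": "servo_tool", "body": {"commands": [[0.03,0.044,0.022,0,0.0655],[0.03,0.045,0.019,0,0.0655],[0.03,0.046,0.016,0,0.0655],[0.03,0.047,0.013,0,0.0655],[0.03,0.048,0.01,0,0.0655]]}}

```text
t: 19.92
tool_pos: [0.5496, -0.0115, 0.2306]
orientation: [180.0, -0.0, 95.3]
ft_force: [0.8, -0.3, -2.9]
gripper_width: 0.426
```

Request:
{"method": "servo_tool", "body": {"commands": [[0.03,0.0485,0.0065,0,0.0655],[0.03,0.049,0.0035,0,0.0655],[0.03,0.049,0,0,0.0655],[0.03,0.049,-0.003,0,0.0655],[0.03,0.0485,-0.006,0,0.0655]]}}

```text
t: 20.55
tool_pos: [0.5595, 0.2333, 0.2306]
orientation: [-180.0, 0.0, 76.5]
ft_force: [-0.3, 0.2, -2.5]
gripper_width: 0.43
```

Request:
{"method": "servo_tool", "body": {"commands": [[0.03,0,0,0,0],[0.03,0,0,0.01,0],[0.03,0,0,0.01,0],[0.03,0,0,0,0],[0.03,0,0,0,0]]}}

```text
t: 21.18
tool_pos: [0.5601, 0.2312, 0.2103]
orientation: [180.0, 0.0, 76.6]
ft_force: [0.5, 0.3, -2.4]
gripper_width: 0.427
```

```bash
python3 - <<'E'
from h import *
plan(.5597,.2313,.11,76.6,1,.03)
im=eyes.get_image('wrist'); save(im,'w9.png'); 
im=eyes.get_image('side'); c=cv2.cvtColor(im['color'],cv2.COLOR_RGB2BGR); cv2.imwrite('pics/s9.png',cv2.resize(c[40:180,110:290],(770,600),interpolation=cv2.INTER_CUBIC))
E
```

```text
t 21.18 at [0.5601 0.2312 0.2103] [179.99   0.    76.61] d [-4.000e-04  1.000e-04 -1.003e-01] dyaw -0.01
[0.03, 0.0, -0.0004, 0.1003, 0.0002]
```

View pics/w9.png

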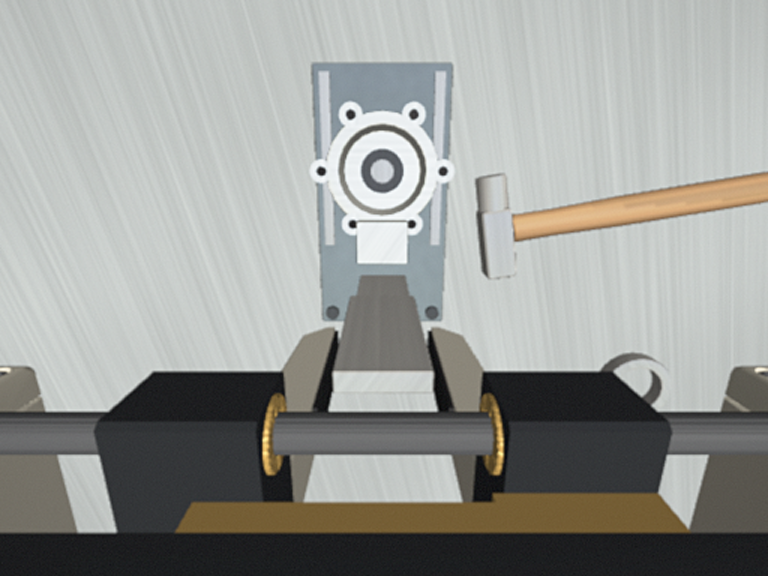

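View pics/s9.png

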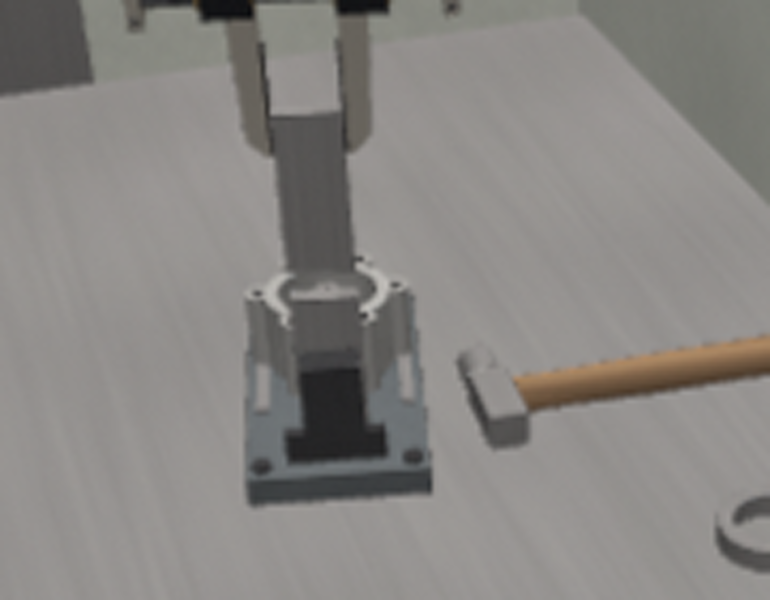

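```bash
python3 - <<'E'
from h import *
s=status.state()
im=eyes.get_image('wrist')
W=cloud(im); c=s['tool_pos'][:2]; print(c)
p,u,v=topedges(W,76.6,.0,.26,c,.04)
for z0,z1 in ((.15,.17),(.17,.19),(.19,.215)):
    k=(abs(v)<.012)&(p[:,2]>z0)&(p[:,2]<z1); print(z0,np.median(u[k])*1e3,k.sum())
for z in np.arange(.03,.13,.01):
    k=(abs(v)<.012)&(p[:,2]>z)&(p[:,2]<z+.01); print(round(z,2),(np.median(u[k])*1e3).round(1),k.sum())
E
```

```text
[0.56007223 0.23149287]
0.15 1.4331704609597649 253
0.17 1.3940531849325746 321
0.19 1.2856134028929067 595
0.03 -13.3 37
0.04 -13.3 44
0.05 -13.4 53
0.06 -13.4 43
0.07 -13.4 63
0.08 26.0 588
0.09 nan 0
0.1 nan 0
0.11 nan 0
0.12 1.5 20
  return _methods._mean(a, axis=axis, dtype=dtype,
  ret = ret.dtype.type(ret / rcount)
```

Request:
{"method": "servo_tool", "body": {"commands": [[0.03,0.0015,-0.0004,0.02,0],[0.03,0,0,0.025,0],[0.03,0,0,0.02,0],[0.03,0,0,0.015,0],[0.03,0,0,0.01,0]]}}

```text
t: 21.95
tool_pos: [0.5599, 0.2332, 0.1196]
orientation: [-180.0, 0.0, 76.6]
ft_force: [0.4, 0.5, -3.4]
gripper_width: 0.426
```

Request:
{"method": "servo_tool", "body": {"commands": [[0.03,0,0,0.007,0],[0.03,0,0,0.006,0],[0.03,-0.0015,0,0,0],[0.03,-0.0015,0,0,0],[0.03,-0.001,0,0,0]]}}

```text
t: 22.58
tool_pos: [0.559, 0.2293, 0.1075]
orientation: [180.0, -0.0, 76.6]
ft_force: [-0.4, 0.1, -3.1]
gripper_width: 0.424
```

```bash
python3 - <<'E'
from h import *
s=status.state()
im=eyes.get_image('wrist');save(im,'w10.png')
W=cloud(im); c=s['tool_pos'][:2]; print(s['tool_pos'],s['ft_force'])
p,u,v=topedges(W,76.6,.0,.26,c,.04)
k=(abs(v)<.015)&(p[:,2]>.112)&(p[:,2]<.128)
h,e=np.histogram(u[k]*1e3,bins=np.arange(-25,10)); print(dict(zip(e[:-1].tolist(),h.tolist())))
E
```

```text
[0.55904355 0.2292888  0.10750217] [-0.37127595  0.10832912 -3.10984039]
{-25: 0, -24: 0, -23: 0, -22: 0, -21: 0, -20: 2, -19: 48, -18: 69, -17: 72, -16: 70, -15: 74, -14: 68, -13: 75, -12: 100, -11: 4, -10: 0, -9: 33, -8: 73, -7: 76, -6: 74, -5: 81, -4: 72, -3: 82, -2: 79, -1: 71, 0: 177, 1: 280, 2: 1, 3: 0, 4: 0, 5: 0, 6: 0, 7: 0, 8: 0}
```

View pics/w10.png

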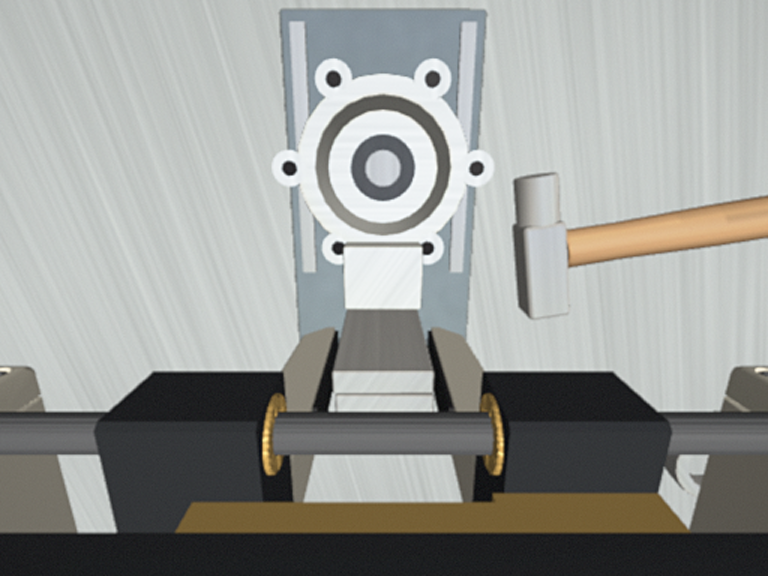

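Request:
{"method": "servo_tool", "body": {"commands": [[0.03,-0.0005,0,0.001,0],[0.03,-0.0005,0,0.0007,0],[0.03,-0.0005,0,0,0],[0.03,0,0,0,0],[0.03,0,0,0,0]]}}

```text
t: 23.25
tool_pos: [0.5586, 0.2279, 0.1055]
orientation: [180.0, -0.0, 76.6]
ft_force: [0.3, -0.2, -3.1]
gripper_width: 0.428
```

Request:
{"method": "servo_tool", "body": {"commands": [[0.03,-0.0003,0,0,0],[0.03,-0.0003,0,0,0],[0.03,-0.0003,0,0,0],[0.03,0,0,0,0],[0.03,0,0,0,0]]}}

```text
t: 23.88
tool_pos: [0.5583, 0.227, 0.1054]
orientation: [-180.0, -0.0, 76.6]
ft_force: [0.1, 0.1, -3.0]
gripper_width: 0.423
```

Request:
{"method": "servo_tool", "body": {"commands": [[0.03,-0.0003,0,0,0],[0.03,-0.0003,0,0,0],[0.03,-0.0003,0,0,0],[0.03,0,0,0,0],[0.03,0,0,0,0]]}}

```text
t: 24.5
tool_pos: [0.5582, 0.2264, 0.1055]
orientation: [180.0, -0.0, 76.6]
ft_force: [0.5, 4.0, -3.6]
gripper_width: 0.43
```

Request:
{"method": "servo_tool", "body": {"commands": [[0.03,-0.0002,0,0.0005,0],[0.03,0,0,0.0005,0],[0.03,0,0,0.0005,0],[0.03,0,0,0.0003,0],[0.03,0,0,0,0]]}}

```text
t: 25.12
tool_pos: [0.5585, 0.2263, 0.1042]
orientation: [179.9, -0.1, 76.6]
ft_force: [0.0, 5.9, 2.4]
gripper_width: 0.425
```

Floor contact (fz up by about 5 N) and flat against shim 1 (about 5 N). Release and lift.

Request:
{"method": "servo_tool", "body": {"commands": [[0.05,0,0,0,0],[0.07,0,0,0,0],[0.07,0,0,0,0],[0.07,0,0,0,0],[0.07,0,0,-0.005,0]]}}

```text
t: 25.75
tool_pos: [0.5579, 0.2258, 0.1085]
orientation: [-180.0, 0.0, 76.6]
ft_force: [0.1, -0.3, 0.6]
gripper_width: 0.756
```

Request:
{"method": "servo_tool", "body": {"commands": [[0.07,0,0,-0.02,0],[0.07,0,0,-0.03,0],[0.07,0,0,-0.035,0],[0.07,0,0,-0.035,0],[0.07,0,0,0,0]]}}

```text
t: 26.38
tool_pos: [0.5592, 0.2263, 0.2316]
orientation: [179.7, -0.1, 76.7]
ft_force: [0.3, 0.0, 0.4]
gripper_width: 0.752
```

```bash
python3 - <<'E'
from h import *
s=status.state(); print(s['ft_force'])
im=eyes.get_image('wrist'); save(im,'w11.png'); np.savez('pics/w11.npz',**im)
W=cloud(im); F=np.array([.5545,.2094])
for z0,z1 in((.113,.123),(.0805,.088)):
    p,u,v=topedges(W,76.6,z0,z1,F,.1)
    o=np.argsort(u); k=np.split(o,np.where(np.diff(u[o])>.004)[0]+1)
    for j in k:
        if len(j)>20: print(len(j),(u[j][[0,-1]]*1e3).round(1),(np.percentile(v[j],[1,99])*1e3).round(1),np.median(p[j,2]),[np.round(t,2) for t in cv2.minAreaRect((p[j][:,:2]*1000).astype(np.float32))])
p,u,v=topedges(W,76.6,.05,.116,F,.1)
for z in (.05,.06,.07,.09,.10,.11):
    k=(abs(v)<.015)&(abs(p[:,2]-z)<.006)&(u<.025); print(z,k.sum(),np.median(u[k])*1e3)
plan(.5165,-.2085,.228,114.2,10,.075)
E
```

```text
[0.25984287 0.04192184 0.39497411]
728 [-0.5 19.8] [-19.7  20. ] 0.11784395497832664 [array([556.49, 218.94]), array([20.37, 40.17]), np.float64(77.16)]
236 [-22.8 -12.3] [-17.6  17.3] 0.0838440939018239 [array([550.66, 192.24]), array([10.35, 35.11]), np.float64(75.56)]
62 [19.  19.8] [-18.8  19.5] 0.08477764483462516 [array([558.68, 228.34]), array([ 0.76, 39.39]), np.float64(76.45)]
814 [35.1 63.8] [-17.7  17.4] 0.08403408627809064 [array([566.12, 257.49]), array([28.72, 35.47]), np.float64(76.6)]
0.05 26 19.610535708177167
0.06 59 19.509804946582523
0.07 53 19.47257352464026
0.09 161 -13.081832532227418
0.1 82 19.367937943558253
0.11 84 19.377744057947115
t 26.43 at [0.5584 0.226  0.2296] [ 1.799e+02 -6.000e-02  7.665e+01] d [-0.0419 -0.4345 -0.0016] dyaw 37.55
[0.075, -0.0432, 0.006, 0.0002, -0.0655]
[0.075, -0.0435, 0.0031, 0.0002, -0.0655]
[0.075, -0.0437, 0.0003, 0.0002, -0.0655]
[0.075, -0.0436, -0.0026, 0.0002, -0.0655]
[0.075, -0.0433, -0.0055, 0.0002, -0.0655]
[0.075, -0.0429, -0.0083, 0.0002, -0.0655]
[0.075, -0.0422, -0.0111, 0.0002, -0.0655]
[0.075, -0.0414, -0.0138, 0.0002, -0.0655]
[0.075, -0.0404, -0.0165, 0.0002, -0.0655]
[0.075, -0.0393, -0.0191, 0.0002, -0.0655]
```

View pics/w11.png

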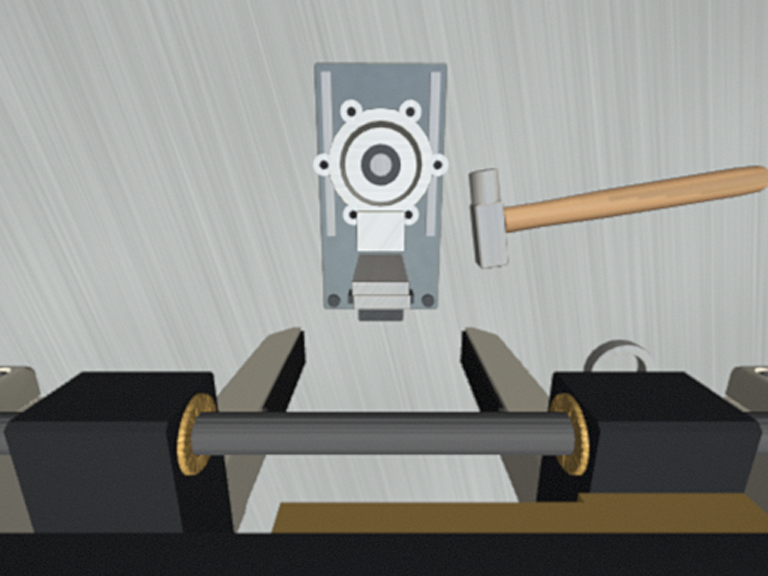

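Request:
{"method": "servo_tool", "body": {"commands": [[0.075,-0.0435,0.006,0,-0.065],[0.075,-0.0435,0.003,0,-0.065],[0.075,-0.0435,0,0,-0.065],[0.075,-0.0435,-0.0025,0,-0.065],[0.075,-0.0435,-0.0055,0,-0.065]]}}

```text
t: 27.05
tool_pos: [0.5358, 0.0072, 0.2274]
orientation: [-179.9, -0.0, 95.4]
ft_force: [0.2, -0.5, -0.7]
gripper_width: 0.808
```

Request:
{"method": "servo_tool", "body": {"commands": [[0.075,-0.043,-0.0085,0,-0.065],[0.075,-0.042,-0.011,0,-0.065],[0.075,-0.0415,-0.014,0,-0.065],[0.075,-0.0405,-0.0165,0,-0.068],[0.075,-0.0395,-0.019,0,-0.065]]}}

```text
t: 27.68
tool_pos: [0.514, -0.2101, 0.2273]
orientation: [-179.9, -0.1, 114.2]
ft_force: [-0.3, 0.7, 1.0]
gripper_width: 0.808
```

Request:
{"method": "servo_tool", "body": {"commands": [[0.075,0,0,0.02,0],[0.075,0,0,0.02,0],[0.075,0,0,0.02,0],[0.075,0,0,0.01,0],[0.075,0,0,0,0]]}}

```text
t: 28.3
tool_pos: [0.5144, -0.2087, 0.1578]
orientation: [-179.9, -0.1, 114.1]
ft_force: [0.1, -1.1, -0.2]
gripper_width: 0.805
```

```bash
python3 - <<'E'
from h import *
im=eyes.get_image('wrist'); save(im,'w12.png'); s=status.state(); W=cloud(im)
c=s['tool_pos'][:2]
p,u,v=topedges(W,114.2,.114,.126,c,.06)
k=abs(v)<.025;p,u,v=p[k],u[k],v[k]
print('top',len(u),(np.percentile(u,[1,99])*1e3).round(1),(np.percentile(v,[1,99])*1e3).round(1),[np.round(t,2) for t in cv2.minAreaRect((p[:,:2]*1000).astype(np.float32))], np.polyfit(u,p[:,2],1),np.polyfit(v,p[:,2],1))
r=cv2.minAreaRect((p[:,:2]*1000).astype(np.float32))[0]
plan(r[0]/1e3,r[1]/1e3,.09,114.2,1,.075)
E
```

```text
top 1499 [-17.6   5.4] [-21.4  17.7] [array([ 518.83, -213.84]), array([40.11, 23.58]), np.float64(23.87)] [-0.05371646  0.11833401] [0.00069664 0.11862415]
t 28.35 at [ 0.5148 -0.2089  0.1585] [-1.7998e+02 -2.0000e-02  1.1407e+02] d [ 0.004  -0.0049 -0.0685] dyaw 0.13
[0.075, -0.0061, 0.0017, 0.0685, -0.0023]
```

View pics/w12.png

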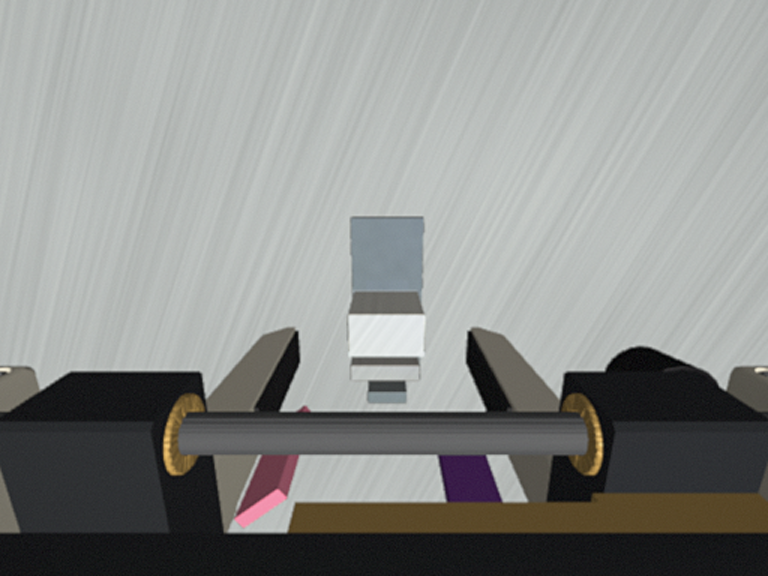

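Request:
{"method": "servo_tool", "body": {"commands": [[0.075,-0.006,0.0015,0.015,-0.002],[0.075,0,0,0.018,0],[0.075,0,0,0.018,0],[0.075,0,0,0.017,0],[0.075,0,0,0,0]]}}

```text
t: 28.98
tool_pos: [0.5179, -0.2134, 0.089]
orientation: [-179.9, -0.1, 114.2]
ft_force: [-0.8, -0.1, -0.1]
gripper_width: 0.808
```

Request:
{"method": "servo_tool", "body": {"commands": [[0.03,0,0,0,0],[0.03,0,0,0,0],[0.03,0,0,0,0],[0.03,0,0,0,0],[0.03,0,0,0,0]], "force": 30}}

```text
t: 29.6
tool_pos: [0.5188, -0.2139, 0.0909]
orientation: [180.0, 0.0, 114.2]
ft_force: [0.5, -0.2, 2.8]
gripper_width: 0.422
```

```bash
python3 - <<'E'
from h import *
im=eyes.get_image('wrist'); save(im,'w13.png'); s=status.state(); W=cloud(im)
c=s['tool_pos'][:2]; print(s['tool_pos'],s['gripper_width'],s['ft_force'])
p,u,v=topedges(W,114.2,.04,.13,c,.05)
k=abs(v)<.015;p,u,v=p[k],u[k],v[k]
t=p[:,2]>.1165; print('top',t.sum(),(np.percentile(u[t],[1,99])*1e3).round(1),np.polyfit(u[t&(u<.008)],p[t&(u<.008),2],1))
for z in np.arange(.03,.116,.01):
    k=(abs(p[:,2]-z)<.005)&(u>0); print(z.round(2),k.sum(),np.median(u[k])*1e3 if k.any() else 0)
E
```

```text
[ 0.51878212 -0.2138501   0.09086972] 0.43083313862306427 [0.22750014 0.12785511 2.47784175]
top 1866 [-7.2 11.4] [-0.01092777  0.11882768]
0.03 0 0
0.04 47 0.4804346618332713
0.05 0 0
0.06 39 5.034519890827604
0.07 77 9.259933411263777
0.08 234 10.541109944666477
0.09 278 10.679921688552383
0.1 348 10.858605576242196
0.11 411 11.062647553790258
```

View pics/w13.png

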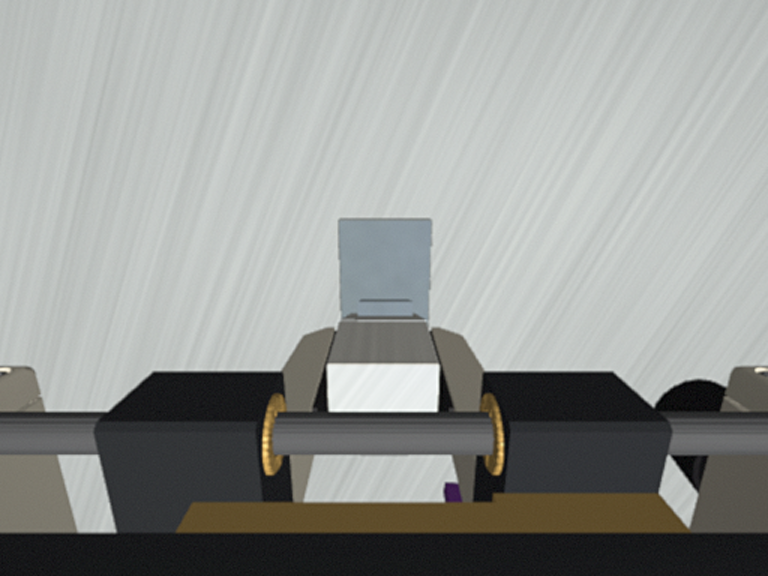

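Request:
{"method": "servo_tool", "body": {"commands": [[0.03,0,0,-0.01,0],[0.03,0,0,-0.025,0],[0.03,0,0,-0.04,0],[0.03,0,0,-0.04,0],[0.03,0,0,-0.035,0]]}}

```text
t: 30.28
tool_pos: [0.5185, -0.2136, 0.2425]
orientation: [180.0, 0.0, 114.2]
ft_force: [0.8, -0.4, -2.4]
gripper_width: 0.424
```

```bash
python3 - <<'E'
from h import *
s=status.state(); print(s['ft_force'],s['gripper_width'])
plan(.5630,.2449,.24,76.6,10,.03)
E
```

```text
[ 0.76264255 -0.4125995  -2.36476093] 0.42442188580224355
t 30.27 at [ 0.5185 -0.2136  0.2425] [1.7999e+02 1.0000e-02 1.1418e+02] d [ 0.0445  0.4585 -0.0025] dyaw -37.58
[0.03, 0.04, 0.0228, 0.0002, 0.0656]
[0.03, 0.0414, 0.0202, 0.0002, 0.0656]
[0.03, 0.0427, 0.0174, 0.0002, 0.0656]
[0.03, 0.0437, 0.0146, 0.0002, 0.0656]
[0.03, 0.0446, 0.0117, 0.0002, 0.0656]
[0.03, 0.0452, 0.0087, 0.0002, 0.0656]
[0.03, 0.0457, 0.0058, 0.0002, 0.0656]
[0.03, 0.046, 0.0028, 0.0002, 0.0656]
[0.03, 0.0461, -0.0003, 0.0002, 0.0656]
[0.03, 0.046, -0.0033, 0.0002, 0.0656]
```

Request:
{"method": "servo_tool", "body": {"commands": [[0.03,0.04,0.023,0,0.0655],[0.03,0.0415,0.02,0,0.0655],[0.03,0.0425,0.0175,0,0.0655],[0.03,0.0435,0.0145,0,0.0655],[0.03,0.0445,0.0115,0,0.0655]]}}

```text
t: 30.9
tool_pos: [0.5405, 0.0166, 0.241]
orientation: [-180.0, -0.0, 95.3]
ft_force: [0.2, 0.6, -2.4]
gripper_width: 0.427
```

Request:
{"method": "servo_tool", "body": {"commands": [[0.03,0.045,0.0085,0,0.0655],[0.03,0.0455,0.006,0,0.0655],[0.03,0.046,0.003,0,0.0655],[0.03,0.046,-0.0005,0,0.0655],[0.03,0.046,-0.0035,0,0.0655]]}}

```text
t: 31.52
tool_pos: [0.5625, 0.2454, 0.2409]
orientation: [-180.0, 0.0, 76.5]
ft_force: [0.4, 0.5, -2.4]
gripper_width: 0.427
```

Request:
{"method": "servo_tool", "body": {"commands": [[0.03,0,0,0,0],[0.03,0,0,0,0],[0.03,0,0,0,0],[0.03,0,0,0,0],[0.03,0,0,0,0]]}}

```text
t: 32.15
tool_pos: [0.5628, 0.2435, 0.2408]
orientation: [180.0, -0.0, 76.6]
ft_force: [0.2, -0.1, -2.5]
gripper_width: 0.426
```

```bash
python3 - <<'E'
from h import *
s=status.state(); print(s['ft_force'],s['gripper_width'])
im=eyes.get_image('wrist'); save(im,'w14.png'); W=cloud(im); c=s['tool_pos'][:2]
plan(.5630,.2449,.24,76.6,1,.03)
p,u,v=topedges(W,76.6,.04,.28,c,.06)
k=abs(v)<.013;p,u,v=p[k],u[k],v[k]
for z in np.arange(.03,.27,.01):
    k=(abs(p[:,2]-z)<.005); 
    if k.any(): print(z.round(2),k.sum(),(np.percentile(u[k],[2,50,98])*1e3).round(1))
im=eyes.get_image('side'); c=cv2.cvtColor(im['color'],cv2.COLOR_RGB2BGR); cv2.imwrite('pics/s14.png',cv2.resize(c[0:180,90:320],(766,600),interpolation=cv2.INTER_CUBIC))
E
```

```text
[ 0.15950655 -0.11935009 -2.49579534] 0.4258439135340711
t 32.2 at [0.5628 0.2436 0.2407] [180.    -0.    76.62] d [ 0.0002  0.0013 -0.0007] dyaw -0.02
[0.03, 0.0013, -0.0001, 0.0007, 0.0004]
0.04 28 [-16.  -15.4  34.8]
0.05 64 [-16.  -15.4  53.9]
0.06 192 [-16.   50.6  58. ]
0.07 178 [-15.8  31.3  59.9]
0.08 572 [-15.8  13.7  29. ]
0.09 100 [-16.1 -15.5  26.5]
0.1 52 [-16.2 -15.7 -15.3]
0.11 69 [-16.2 -15.8 -15.3]
0.12 209 [-24.6 -19.9 -15.6]
0.15 4 [-11.3 -11.1 -11.1]
0.16 5 [-10.9 -10.7 -10.6]
0.17 8 [-5.  -4.8 -4.7]
0.18 22 [-4.6 -4.5 -4.2]
0.19 32 [0.3 0.7 1.1]
0.21 35 [4.9 5.4 5.7]
0.22 64 [ 8.9  9.6 10.9]
0.23 211 [10.4 10.9 11.3]
0.24 247 [10.6 11.1 11.5]
0.25 307 [10.7 11.2 11.8]
0.26 348 [10.8 11.4 11.9]
```

View pics/w14.png

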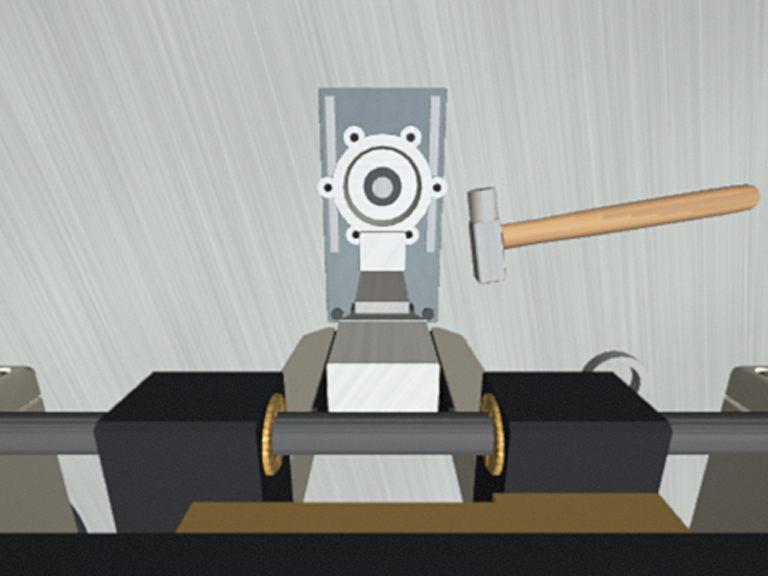

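View pics/s14.png

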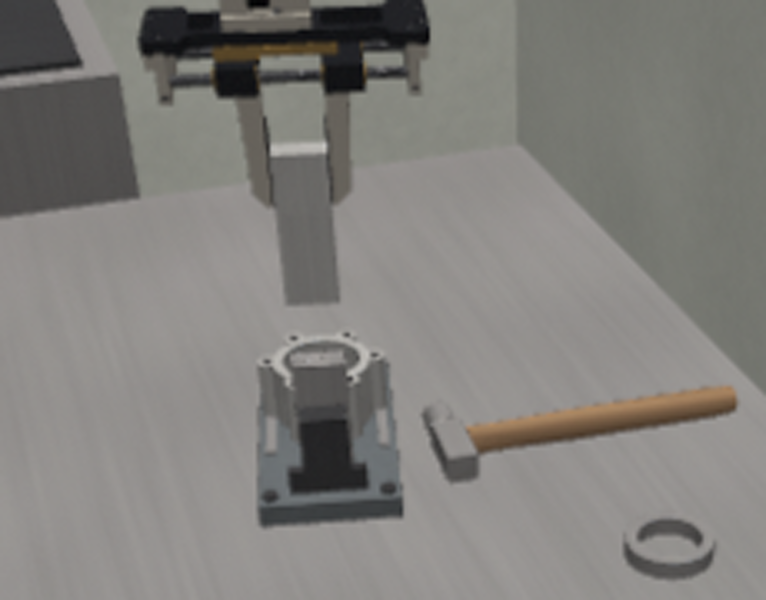

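Request:
{"method": "servo_tool", "body": {"commands": [[0.03,0.002,0,0.01,0],[0.03,0,0,0.02,0],[0.03,0,0,0.02,0],[0.03,0,0,0.015,0],[0.03,0,0,0.01,0]]}}

```text
t: 32.88
tool_pos: [0.563, 0.2459, 0.1646]
orientation: [-180.0, 0.0, 76.7]
ft_force: [-0.1, 0.3, -2.3]
gripper_width: 0.426
```

Request:
{"method": "servo_tool", "body": {"commands": [[0.03,0,0,0.008,0],[0.03,0,0,0.006,0],[0.03,0,0,0.002,0],[0.03,0,0,0,0],[0.03,0,0,0,0]]}}

```text
t: 33.5
tool_pos: [0.5634, 0.246, 0.15]
orientation: [180.0, -0.0, 76.7]
ft_force: [-0.3, 0.3, -2.4]
gripper_width: 0.426
```

```bash
python3 - <<'E'
from h import *
s=status.state(); print(s['tool_pos'],s['ft_force'],s['gripper_width'])
im=eyes.get_image('wrist'); save(im,'w15.png'); W=cloud(im); c=s['tool_pos'][:2]
p,u,v=topedges(W,76.6,.04,.28,c,.06)
k=abs(v)<.013;p,u,v=p[k],u[k],v[k]
for z in np.arange(.05,.18,.01):
    k=(abs(p[:,2]-z)<.005)&(u<.02); 
    if k.any(): print(z.round(2),k.sum(),(np.percentile(u[k],[2,50,98])*1e3).round(1))
E
```

```text
[0.56335968 0.24597864 0.14997256] [-0.31605776  0.25653835 -2.37378911] 0.42648531843545784
0.05 2 [-18.  -17.9 -17.9]
0.08 759 [-4.5  8.2 19.8]
0.09 53 [-4.3  7.7 19.2]
0.1 31 [0.3 0.7 1.1]
0.11 11 [4.8 5.1 5.1]
0.12 24 [5.2 5.4 5.7]
0.13 75 [ 8.9 10.4 11.2]
0.14 215 [10.3 10.9 11.4]
0.15 256 [10.6 11.1 11.6]
0.16 301 [10.8 11.3 11.7]
0.17 366 [10.9 11.4 11.9]
```

View pics/w15.png

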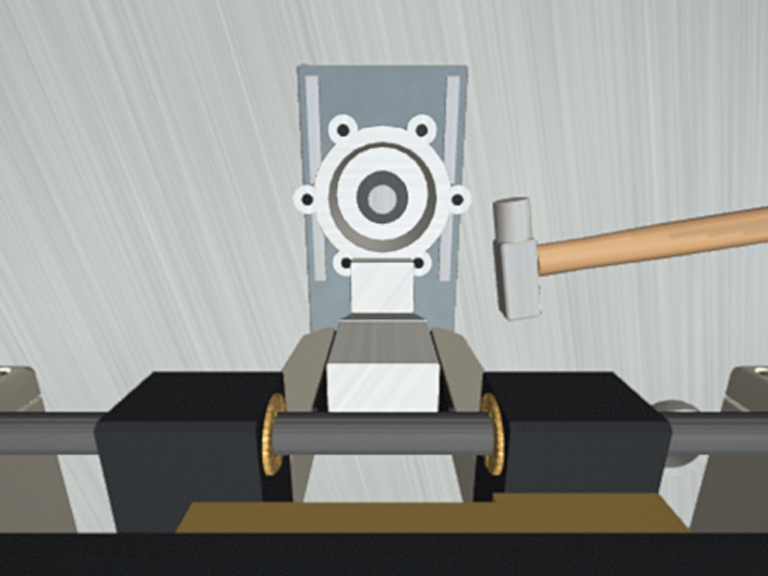

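Request:
{"method": "servo_tool", "body": {"commands": [[0.03,-0.001,0,0,0],[0.03,-0.001,0,0,0],[0.03,-0.0005,0,0,0],[0.03,0,0,0,0],[0.03,0,0,0,0]]}}

```text
t: 34.17
tool_pos: [0.5626, 0.2435, 0.1497]
orientation: [180.0, -0.0, 76.6]
ft_force: [0.2, -0.3, -2.3]
gripper_width: 0.429
```

Request:
{"method": "servo_tool", "body": {"commands": [[0.03,-0.0003,0,0,0],[0.03,-0.0003,0,0,0],[0.03,-0.0003,0,0,0],[0.03,0,0,0,0],[0.03,0,0,0,0]]}}

```text
t: 34.8
tool_pos: [0.5624, 0.2426, 0.1496]
orientation: [-180.0, -0.0, 76.6]
ft_force: [-0.5, -0.7, -2.6]
gripper_width: 0.427
```

Request:
{"method": "servo_tool", "body": {"commands": [[0.03,-0.0003,0,0,0],[0.03,-0.0003,0,0,0],[0.03,-0.0003,0,0,0],[0.03,0,0,0,0],[0.03,0,0,0,0]]}}

```text
t: 35.42
tool_pos: [0.5622, 0.2417, 0.1496]
orientation: [-180.0, 0.0, 76.6]
ft_force: [0.1, -0.7, -2.8]
gripper_width: 0.433
```

Request:
{"method": "servo_tool", "body": {"commands": [[0.03,-0.0003,0,0,0],[0.03,-0.0003,0,0,0],[0.03,0,0,0,0],[0.03,0,0,0,0],[0.03,0,0,0,0]]}}

```text
t: 36.05
tool_pos: [0.5621, 0.2412, 0.1496]
orientation: [180.0, -0.0, 76.6]
ft_force: [0.2, 0.6, -3.0]
gripper_width: 0.432
```

Request:
{"method": "servo_tool", "body": {"commands": [[0.03,-0.0003,0,0,0],[0.03,-0.0003,0,0,0],[0.03,0,0,0,0],[0.03,0,0,0,0],[0.03,0,0,0,0]]}}

```text
t: 36.67
tool_pos: [0.562, 0.2409, 0.1497]
orientation: [180.0, -0.0, 76.6]
ft_force: [0.1, 5.5, -2.7]
gripper_width: 0.427
```

Request:
{"method": "servo_tool", "body": {"commands": [[0.03,-0.0003,0,0,0],[0.03,-0.0003,0,0,0],[0.03,0,0,0,0],[0.03,0,0,0,0],[0.03,0,0,0,0]]}}

```text
t: 37.3
tool_pos: [0.5619, 0.2404, 0.1498]
orientation: [180.0, -0.0, 76.6]
ft_force: [-0.0, 5.5, -3.1]
gripper_width: 0.426
```

Request:
{"method": "servo_tool", "body": {"commands": [[0.03,-0.0003,0,0,0],[0.03,-0.0003,0,0,0],[0.03,0,0,0,0],[0.03,0,0,0,0],[0.03,0,0,0,0]]}}

```text
t: 37.92
tool_pos: [0.5617, 0.2398, 0.1498]
orientation: [180.0, -0.1, 76.6]
ft_force: [0.3, 5.8, -1.3]
gripper_width: 0.43
```

```bash
python3 - <<'E'
from h import *
s=status.state(); print(s['tool_pos'],s['ft_force'],s['torque'])
im=eyes.get_image('wrist'); save(im,'w16.png'); W=cloud(im); c=s['tool_pos'][:2]
p,u,v=topedges(W,76.6,.04,.28,c,.06)
k=abs(v)<.013;p,u,v=p[k],u[k],v[k]
k=(p[:,2]>.138)&(p[:,2]<.173)&(u>.008);print('headslope',np.polyfit(p[k,2],u[k],1))
for z in np.arange(.13,.18,.01):
    k=(abs(p[:,2]-z)<.005)&(u<.02); 
    if k.any(): print(z.round(2),k.sum(),(np.percentile(u[k],[2,50,98])*1e3).round(1))
E
```

```text
[0.56174687 0.23981986 0.14983433] [ 0.28642372  5.80099098 -1.34179421] [1.40047091e+00 1.62777121e-02 1.03969947e-03]
headslope [0.00466951 0.01074379]
0.13 90 [ 9.1 11.  11.5]
0.14 217 [10.9 11.4 11.8]
0.15 261 [10.9 11.5 12. ]
0.16 308 [11.  11.5 11.9]
0.17 379 [10.9 11.5 12.1]
```

Request:
{"method": "servo_tool", "body": {"commands": [[0.03,-0.0003,0,0.002,0],[0.03,0,0,0.003,0],[0.03,0,0,0.003,0],[0.03,0,0,0.002,0],[0.03,0,0,0,0]]}}

```text
t: 38.6
tool_pos: [0.5623, 0.2396, 0.1402]
orientation: [179.9, -0.1, 76.7]
ft_force: [1.8, 5.3, -0.9]
gripper_width: 0.433
```

Request:
{"method": "servo_tool", "body": {"commands": [[0.03,0,0,0.0015,0],[0.03,0,0,0.0015,0],[0.03,0,0,0.0015,0],[0.03,0,0,0.001,0],[0.03,0,0,0,0]]}}

```text
t: 39.22
tool_pos: [0.5623, 0.2396, 0.1349]
orientation: [179.9, -0.1, 76.6]
ft_force: [2.4, 5.5, -0.6]
gripper_width: 0.428
```

Request:
{"method": "servo_tool", "body": {"commands": [[0.03,0,0,0.0007,0],[0.03,0,0,0.0007,0],[0.03,0,0,0.0006,0],[0.03,0,0,0,0],[0.03,0,0,0,0]]}}

```text
t: 39.85
tool_pos: [0.5624, 0.2397, 0.1329]
orientation: [179.9, -0.1, 76.6]
ft_force: [1.9, 5.3, 0.9]
gripper_width: 0.426
```

Request:
{"method": "servo_tool", "body": {"commands": [[0.03,0,0,0.0005,0],[0.03,0,0,0.0005,0],[0.03,0,0,0.0005,0],[0.03,0,0,0,0],[0.03,0,0,0,0]], "force": 40}}

```text
t: 40.48
tool_pos: [0.5624, 0.2397, 0.1315]
orientation: [179.9, -0.1, 76.6]
ft_force: [2.4, 5.7, 0.4]
gripper_width: 0.429
```

Request:
{"method": "servo_tool", "body": {"commands": [[0.03,0,0,0.0005,0],[0.03,0,0,0.0005,0],[0.03,0,0,0,0],[0.03,0,0,0,0],[0.03,0,0,0,0]]}}

```text
t: 41.1
tool_pos: [0.5624, 0.2397, 0.1305]
orientation: [179.9, -0.1, 76.6]
ft_force: [2.2, 5.9, 1.2]
gripper_width: 0.429
```

Request:
{"method": "servo_tool", "body": {"commands": [[0.03,0,0,0.0005,0],[0.03,0,0,0.0005,0],[0.03,0,0,0,0],[0.03,0,0,0,0],[0.03,0,0,0,0]]}}

```text
t: 41.72
tool_pos: [0.5624, 0.2396, 0.1297]
orientation: [179.9, -0.1, 76.6]
ft_force: [0.6, 6.0, 3.1]
gripper_width: 0.428
```

Request:
{"method": "servo_tool", "body": {"commands": [[0.03,0,0,0.0005,0],[0.03,0,0,0.0005,0],[0.03,0,0,0,0],[0.03,0,0,0,0],[0.03,0,0,0,0]]}}

```text
t: 42.35
tool_pos: [0.5625, 0.2396, 0.1292]
orientation: [179.9, -0.1, 76.6]
ft_force: [-1.1, 4.3, 8.6]
gripper_width: 0.427
```

Request:
{"method": "servo_tool", "body": {"commands": [[0.03,0,0,0.0005,0],[0.03,0,0,0.0005,0],[0.03,0,0,0,0],[0.03,0,0,0,0],[0.03,0,0,0,0]]}}

```text
t: 42.98
tool_pos: [0.5626, 0.2396, 0.1289]
orientation: [179.8, -0.1, 76.6]
ft_force: [-3.1, 3.3, 14.9]
gripper_width: 0.428
```

Request:
{"method": "servo_tool", "body": {"commands": [[0.03,0,0,0.0005,0],[0.03,0,0,0.0003,0],[0.03,0,0,0,0],[0.03,0,0,0,0],[0.03,0,0,0,0]]}}

```text
t: 43.6
tool_pos: [0.5627, 0.2396, 0.1287]
orientation: [179.8, -0.1, 76.6]
ft_force: [-4.4, 1.5, 20.1]
gripper_width: 0.429
```

```bash
python3 - <<'E'
from h import *
s=status.state(); print(s['t'],s['tool_pos'],s['ft_force'],s['torque'])
im=eyes.get_image('wrist'); save(im,'w17.png'); np.savez('pics/w17.npz',**im); W=cloud(im); c=s['tool_pos'][:2]
p,u,v=topedges(W,76.6,.04,.28,c,.06)
k=abs(v)<.013;p1,u1=p[k],u[k]
k=(p1[:,2]>.117)&(p1[:,2]<.152)&(u1>.008);print('headslope',np.polyfit(p1[k,2],u1[k],1))
F=np.array([.5545,.2094])
p,u,v=topedges(W,76.6,.0805,.088,F,.1); k=(u>.03); print('cast',(np.percentile(u[k],[0,100])*1e3),[np.round(t,2) for t in cv2.minAreaRect((p[k][:,:2]*1000).astype(np.float32))])
for n in('side','scene'):
    im=eyes.get_image(n); c=cv2.cvtColor(im['color'],cv2.COLOR_RGB2BGR)
    a=c[20:180,90:300] if n=='side' else c[170:340,280:450]
    cv2.imwrite('pics/%s17.png'%n,cv2.resize(a,None,fx=3.5,fy=3.5,interpolation=cv2.INTER_CUBIC))
    save(im,'%sfull.png'%n)
E
```

```text
43.6 [0.56271972 0.23958098 0.12870521] [-4.37372416  1.46314729 20.05073689] [ 0.76062101  1.033075   -0.047292  ]
headslope [0.00170428 0.01119338]
cast [33.22414102 64.15302302] [array([566.93, 256.65]), array([30.88, 38.58]), np.float64(76.0)]
```

View pics/w17.png

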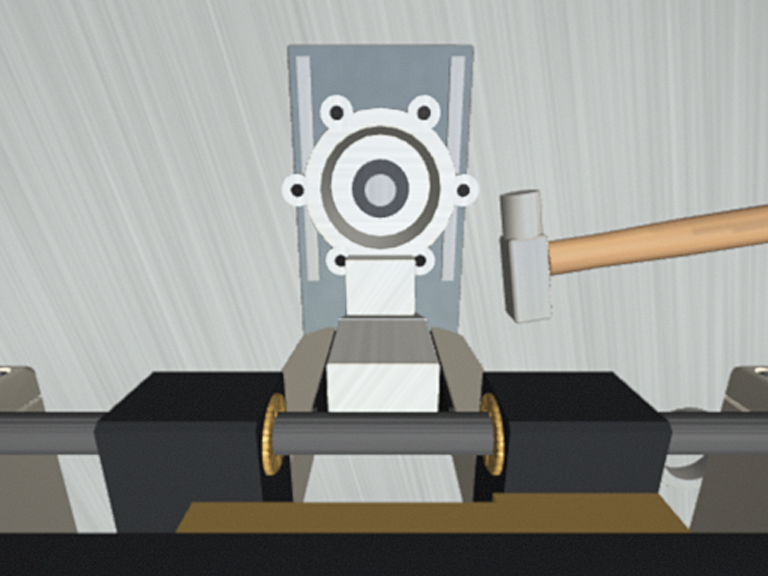

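View pics/scene17.png

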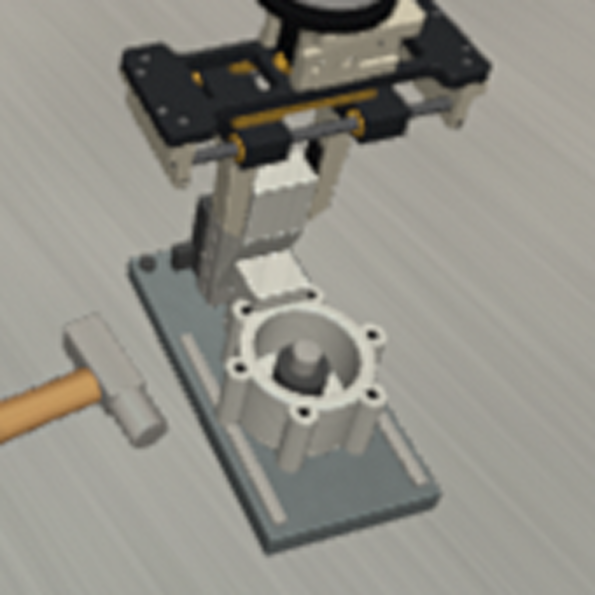

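View pics/side17.png

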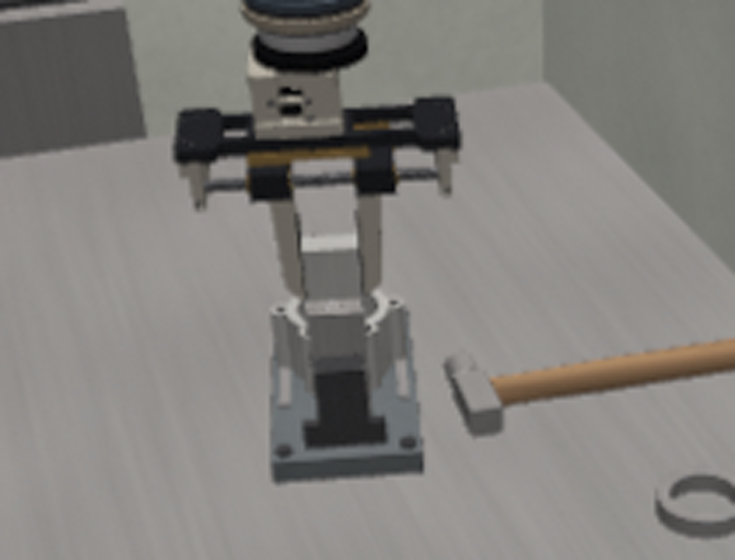

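Request:
{"method": "servo_tool", "body": {"commands": [[0.03,0,0,0.0005,0],[0.03,0,0,0.0004,0],[0.03,0,0,0,0],[0.03,0,0,0,0],[0.03,0,0,0,0]]}}

```text
t: 44.38
tool_pos: [0.5628, 0.2396, 0.1284]
orientation: [179.8, -0.1, 76.6]
ft_force: [-6.3, 0.3, 25.5]
gripper_width: 0.428
```

Request:
{"method": "servo_tool", "body": {"commands": [[0.03,0,0,0,0],[0.03,0,0,0,0],[0.03,0,0,0,0],[0.03,0,0,0,0],[0.03,0,0,0,0]]}}

```text
t: 45.0
tool_pos: [0.5628, 0.2395, 0.1284]
orientation: [179.8, -0.1, 76.6]
ft_force: [-5.7, 1.0, 25.8]
gripper_width: 0.43
```

```bash
python3 - <<'E'
from h import *
s=status.state(); print(s['t'],s['tool_pos'],s['ft_force'],s['torque'],s['gripper_width'])
im=eyes.get_image('wrist'); W=cloud(im); c=s['tool_pos'][:2]
p,u,v=topedges(W,76.6,.10,.28,c,.06)
k=abs(v)<.013;p1,u1=p[k],u[k]
k=(p1[:,2]>.117)&(p1[:,2]<.152)&(u1>.008);print('headslope',np.polyfit(p1[k,2],u1[k],1),'top z',np.median(p1[(u1<.009)&(p1[:,2]>.15),2]))
E
```

```text
45.0 [0.56282437 0.23954517 0.12841941] [-5.74487373  0.96597955 25.75887741] [0.55001379 1.45007844 0.04014187] 0.43003036416602747
headslope [0.00218937 0.01113524] top z 0.1563007096593303
```

View pics/scenefull.png

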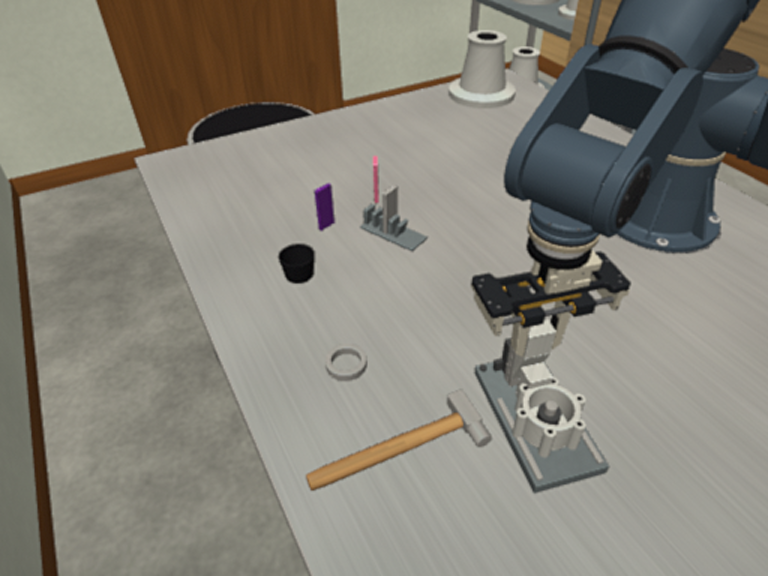

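```bash
python3 -c "
from rig import job_done
print(job_done())"
```

```text
the job is handed in; nothing more can be done
None
```

I measured the gap at about 34.5 mm, so it needed two shims: one would have left about 24.5 mm, too wide for the wedge to jam. I took the two outer grey shims from the rack and stood them flat against the stop. The wedge then went in thin end down. I handed the job in at about 45 s, still gripping and pressing it.

**Wedge:** it jammed about where I expected, with its tip at about z = 43 mm, roughly 23 mm above the gap bottom. Its lean is about 0.1°. At the end I was pressing with about 26 N downward, and the position and force held steady over the last 0.6 s.

**Everything else:** in the last pictures I saw no change to the third shim in the rack, the pink and purple look-alikes, the hammer, the ring and the pot.

**Checks that were not clean:**
- A sideways force of about 6 N remained across the wedge's width at the end.
- My last reading of the casting's front edge came out about 2 mm nearer the stop than before. The same reading put the casting's far end unchanged, and the wedge stood right in front of that edge. The wedge also jammed at the depth the first gap measurement predicted, so I took it as a picture error, not a moved casting.

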